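# Pour milling balls into a jar past a card

## Robot

A 7-joint arm with a two-finger parallel gripper is mounted at the origin on the work surface. World frame = base frame: x ahead of the robot, y to its left, z up, the work surface at z = 0. Lengths are in m, angles in rad, forces in N, time in s.
With the tool pointing down it reaches from about 0.425 to 1.025 m from the base axis. Payload 9.4 kg.
Tool frame: the origin (TCP) lies between the finger pads; the fingertips stand 11 mm ahead of it and the grasp point (between the pads) lies 8 mm behind it (ctrl.finger_overhang is the distance from the TCP to the fingertips, in m); z points along the fingers, x is the direction in which the jaws open and shut, and the axes are right-handed (so a half turn about z gives the same grasp; the last joint's range is limited). The gripper opens to 85 mm and grips with 20 to 120 N. Pads are 22 mm wide; open, the fingers measure 114 mm over their backs; the gripper's body (76 mm by 85 mm) begins 54 mm behind the grasp point. The pads swing forward as they close: fully open they stand 13 mm farther back than shut.
Start: joints at [-1.335, 0.599, -0.003, 1.599, 0.002, 0.943, -0.08], TCP at [0.223, 0.69, 0.212] pointing down, gripper open.
Joint ranges: [-2.57, 2.57], [-0.35, 1.97], [-1.29, 1.29], [0.11, 2.56], [-1.05, 4.19], [0.11, 1.86], [-2.63, 2.63]. Speed limits (rad/s): [2.22, 2.22, 3.01, 3.01, 3.14, 3.14, 3.14].

## Interface

Orientations are given as a unit quaternion [w, x, y, z].
In Python, from station import ctrl, optics gives the robot as it stands. The module is installed in compiled form; this text tells all that it offers.
- The arm moves only by the tool servo_tool, never from a script. Its arguments are lists of equal length, an entry for each row: "offset": the shift along the tool's x, y, z in cm, a list of three; "spin": the turn about the tool's z in rad. A call has exactly 5 rows; each row shifts and turns the commanded pose from where the row before left it, along the tool's axes as they then stand; what a row does not reach is not made up. A row lasts 1/12 s, in which the tool goes at most 41.7 mm and 7.16 degrees, less where a joint would pass 70% of its speed; a pose out of reach is approached as far as the arm can. A call is refused whole if a number of a shift passes 4.17 or a number of a turn 0.125, either way. A call with a gripper value outside its range is refused whole. "gripper" is the finger opening in cm, from 0 to 8.54, set as the call begins (left out, the last holds). The fingers move at their own pace and stop on an object; the grip force is fixed at half the most. Time passes only in rows, so rows that do not move let the fingers close, or fill a call up. It gives the time, the measured TCP pose, the force and the opening at its end, in the units of the state.
- ctrl.read_state(): the state, without advancing time (a new reading comes with each control period).
- optics.read_camera(name): name is "scene" or "top"; returns the picture (420x560x3 uint8, red, green, blue); there is no depth.
- optics.get_calibration(name): a dict with "fx", "fy", "cx", "cy" (pixels), "R" (3x3) and "t" (3): a world point X has camera coordinates R X + t. Camera axes: x right, y down, z forward; pixel columns grow to the right and rows downward; lengths in m; the calibration is good to about 2 mm. A picture is of the moment at which its call begins. get_calibration takes no time and is no camera call.
- ctrl.job_done(): hands the job in, once; it reports no verdict.
The state is a dict: "clock": time; "joints": joint angles; "joint_velocities": joint speeds; "joint_torque": joint torques, N m; "eef_pos": TCP position; "orientation": TCP orientation; "wrist_force": force on the tool from outside, world axes, zero at the start; "torque": the same for the moment, N m; "opening": opening from 0.0 (shut) to 1.0 (fully open).
Only numpy, scipy, OpenCV 4.12 (cv2) and the standard library are available. Lean on these libraries where they do the work, as an engineer would, in place of code of your own. Each camera call takes 0.05 s, during which the arm holds its last target.

## Task

Take the yellow card from its rack and hold it upright across the open front of the steel bowl, blocking most of the lip and slanted so that only a narrow gap is left above the dark steel jar; press the bowl down with the card so that it tips and all six white balls run out through the gap into that jar, none into the blue jar or onto the bench. Let the bowl swing back to rest, stand the card back in its rack, and leave the other things on the bench alone.

Things in the scene. Friction and masses are not known exactly. Their poses are not given: they have to be found in the camera images.
- stand: Grey fixed stand of the tipping bowl. Origin on the bench; +x is the pouring direction, y runs across the bowl, z up. The bowl's pivot axis runs along y at x = -50 mm, height 120 mm. Two cheeks 138 mm tall, 44 mm long, 10 mm thick stand at x = -50, y = +-103 mm; base 150 x 225 x 12 mm centred at x = -50 mm.
- bowl (a joint): Tilt of the bowl, rad. 0: at rest, leaning back 0.14 rad (lip high); 0.14: level; 0.60: stop (floor 0.46 rad down to the lip). A spring returns it to 0: about 3 to 7 N pressed down on the floor 80 to 130 mm in front of the pivot tips it; it rises with the card as the pressure is eased.
- bowl_lip (a point): Middle of the steel bowl's straight open lip, on the floor's upper face, moving with the bowl; x out of the bowl along its floor, y along the lip, z off the floor. The pivot axis lies in the floor's face 134 mm behind it. Flat floor 160 mm wide inside; walls 28 mm high, 4 mm thick: straight from the lip back 84 mm at both sides, then a half circle of 80 mm inside radius.
- steel_jar_mouth (a point): Centre of the mouth of the open, empty dark steel jar, 52 mm above the bench; 84 mm across outside, 77 inside, inner floor 47 mm below the mouth. Fixed on the bench under and in front of one end of the lip: about 102 mm ahead of the stand's origin, 60 mm to one side of the stand's x axis; the side varies.
- blue_jar_mouth (a point): Centre of the mouth of the blue plastic jar of the same size, under the other end of the lip; it already holds five brass balls, fixed. No white ball belongs in it.
- card_grip (a point): Centre of the card's black grip. The card is a stiff yellow plate 120 mm (y) x 5 mm (x) x 75 mm tall (z); on its upper edge is the grip, 50 (y) x 12 (x) x 30 mm tall. This point is 90 mm above the card's lower edge, 15 mm below the grip's top. Loose, about 90 g, same both ways round. It starts upright in the rack, standing on the slot's floor.
- rack_slot (a point): Middle of the slot's floor in the fixed white card rack, 10 mm above the bench; y along the slot, x across it, z up. The slot is 10 mm wide, 100 mm long, open at both ends, 26 mm deep with flared edges above; base 70 x 110 mm. The card sticks out 10 mm at either end and may lean a little.
- ball0_center (a point): Centre of one of the six loose white ceramic milling balls, 20 mm across, 25 g, polished (roll and slip easily), that start at the back of the bowl.
- ball1_center (a point): Centre of one of the six loose white ceramic milling balls, 20 mm across, 25 g, polished (roll and slip easily), that start at the back of the bowl.
- ball2_center (a point): Centre of one of the six loose white ceramic milling balls, 20 mm across, 25 g, polished (roll and slip easily), that start at the back of the bowl.
- ball3_center (a point): Centre of one of the six loose white ceramic milling balls, 20 mm across, 25 g, polished (roll and slip easily), that start at the back of the bowl.
- ball4_center (a point): Centre of one of the six loose white ceramic milling balls, 20 mm across, 25 g, polished (roll and slip easily), that start at the back of the bowl.
- ball5_center (a point): Centre of one of the six loose white ceramic milling balls, 20 mm across, 25 g, polished (roll and slip easily), that start at the back of the bowl.
- bottle: amber round bottle with blue cap, 48 mm across, 110 mm tall; a loose bystander, to be left alone; origin at the centre of its underside.
- beaker: clear open beaker, 70 mm across, 85 mm tall; a loose bystander, to be left alone; origin at the centre of its underside.
- petri: closed clear petri dish, 90 mm across, 14 mm tall; a loose bystander, to be left alone; origin at the centre of its underside.
- pot: white round specimen pot, 44 mm across, 45 mm tall; a loose bystander, to be left alone; origin at the centre of its underside.
Things that resemble listed ones, but are neither listed nor needed, are in the scene too. Of the things like the part that bears card_grip, leave any that is pink; of the rest the larger one is meant.

How it is judged:
By the outcome, as a careful person would: the job done as asked, in the order asked, and still so for the second after the job is handed in, with the robot touching nothing.
It also fails if it takes over 54 s, if anything falls off the work surface, if the arm or the gripper's body presses on something with over 40 N, if the wrist force passes 120 N, or if a joint passes its speed limit or range.

## Working session

There is one attempt and no reset: what is moved stays moved. The work goes in short steps, Python scripts to look and compute and a tool call to move; the robot and the scene stay as the last step left them, time stands still between calls to the robot, and variables do not carry over. Pictures are saved under pics/ and viewed, and the job is handed in when it is done.

Besides the shell and the picture viewer there is one more tool, called after "Call:" by a JSON object that holds its "method" and its "body". servo_tool: Moves the arm, as the interface text tells. Its arguments: {"type":"object","properties":{"offset":{"type":"array"},"spin":{"type":"array"},"gripper":{"type":"number"}},"required":["offset","spin"]}

```bash
mkdir -p pics; ls
python3 - <<'E'
from station import ctrl, optics
import cv2, numpy as np
s=ctrl.read_state();print(s, ctrl.finger_overhang)
np.set_printoptions(precision=4,suppress=True)
for n in("scene","top"):
    c=optics.get_calibration(n);print(n,c)
    im=optics.read_camera(n);cv2.imwrite(f"pics/{n}0.png",im[:,:,::-1])
E
```

```text
pics
{'clock': 0.0, 'joints': array([-1.33470366,  0.60017026, -0.00253691,  1.6001092 ,  0.00181851,
        0.94289709, -0.07981549]), 'joint_velocities': array([ 6.07041346e-04,  7.18774546e-04, -1.19817945e-03,  1.50004054e-03,
        1.78154586e-03,  7.78004103e-04, -8.29602003e-05]), 'joint_torque': array([-7.52782107e-04, -7.76442933e+01,  1.56413913e+00, -2.58016849e+01,
        1.23190306e-02,  8.73093173e-03, -6.22061251e-06]), 'eef_pos': array([0.22297029, 0.68934611, 0.21149185]), 'orientation': array([ 5.28895748e-04,  8.08600612e-01,  5.88357396e-01, -5.88234949e-04]), 'wrist_force': array([0.73959031, 0.08078073, 0.37923346]), 'torque': array([ 0.04133769, -0.01115233, -0.0119879 ]), 'opening': 1.0021282183083684} 0.011
scene {'fx': 402.26609365859105, 'fy': 402.26609365859105, 'cx': 272.9798743840814, 'cy': 207.5842603015049, 'R': array([[-0.5989,  0.8006, -0.0188],
       [ 0.5964,  0.4303, -0.6776],
       [-0.5344, -0.4171, -0.7352]]), 't': array([ 0.3994, -0.2321,  1.2102])}
top {'fx': 438.6459459065693, 'fy': 438.6459459065693, 'cx': 275.21579418903616, 'cy': 203.37228036650754, 'R': array([[-0.0256, -0.9997,  0.0016],
       [-0.9923,  0.0253, -0.1213],
       [ 0.1212, -0.0047, -0.9926]]), 't': array([-0.0514,  0.5794,  1.2086])}
```

View pics/scene0.png

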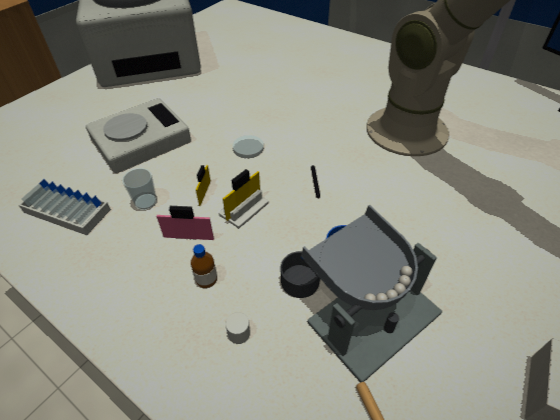

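View pics/top0.png

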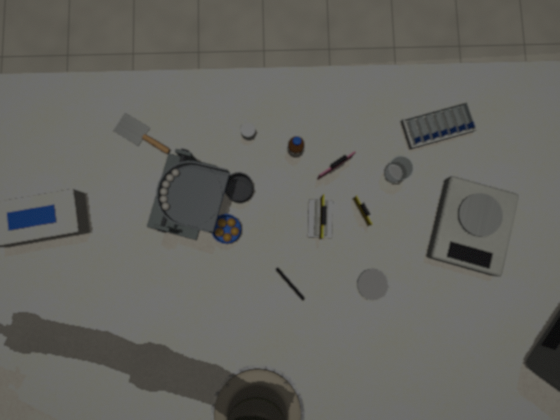

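Run:
```python
import cv2
a=cv2.imread("pics/top0.png");b=cv2.imread("pics/scene0.png")
def crop(im,x0,y0,x1,y1,k,n):
    c=im[y0:y1,x0:x1];c=cv2.resize(c,None,fx=k,fy=k,interpolation=cv2.INTER_CUBIC);c=cv2.convertScaleAbs(c,alpha=1.5,beta=10);cv2.imwrite(n,c)
crop(a,140,130,260,250,5,"pics/c1.png")
crop(a,285,140,385,240,5,"pics/c2.png")
crop(b,270,190,450,370,3.3,"pics/c3.png")
crop(b,150,150,280,250,6,"pics/c4.png")
```

```text
(no output)
```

View pics/c1.png

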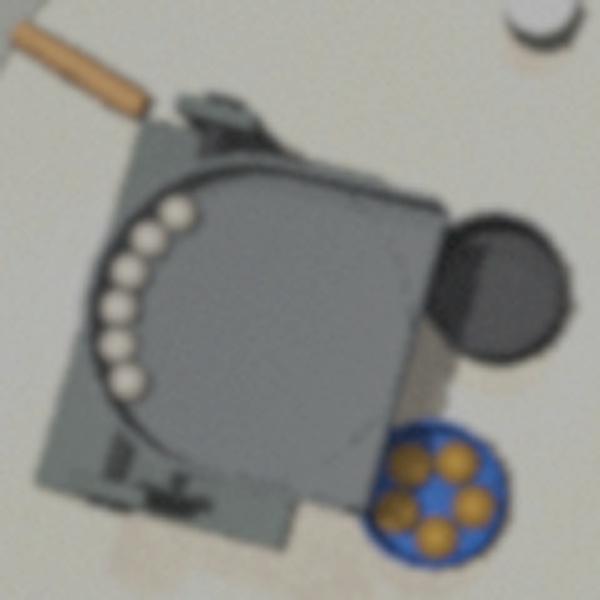

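View pics/c2.png

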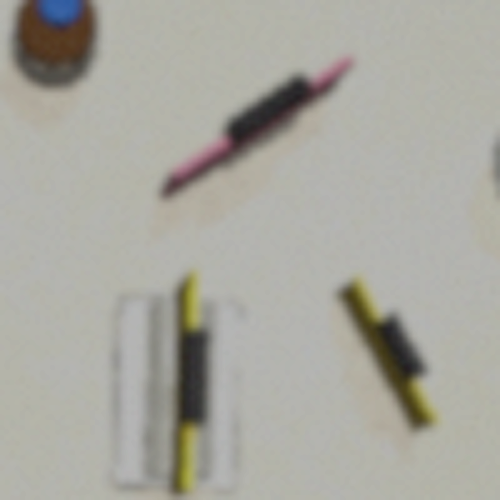

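View pics/c3.png

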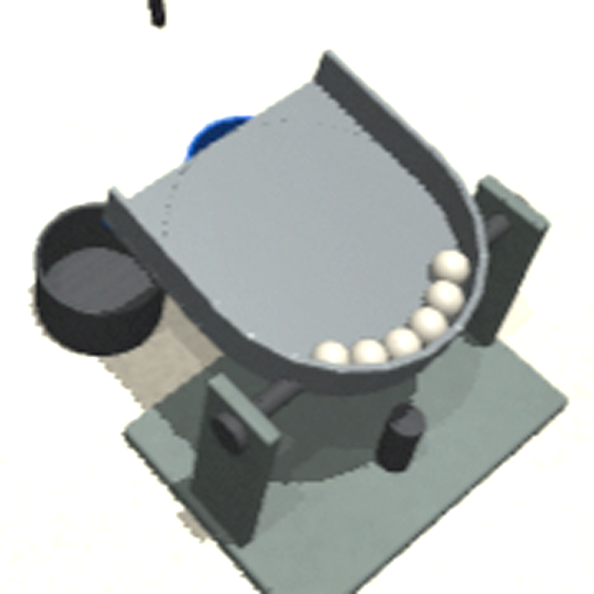

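View pics/c4.png

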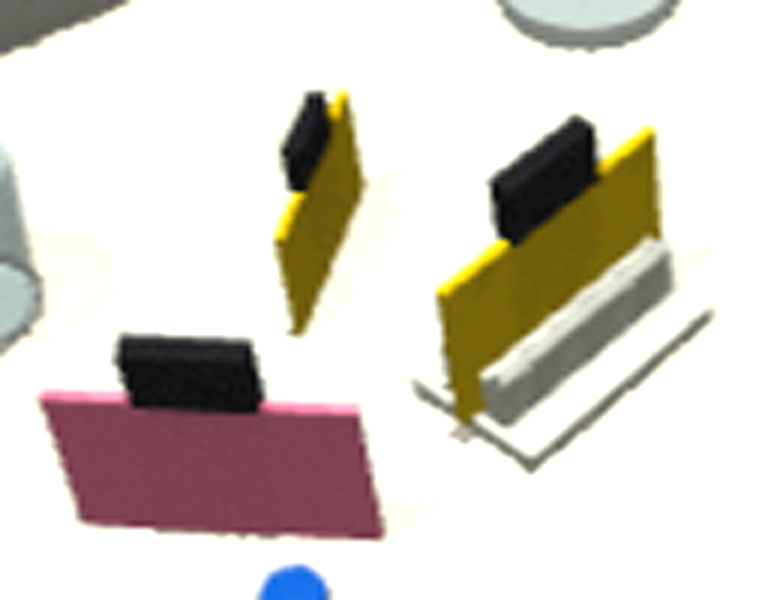

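```bash
cat > fit.py <<'E'
import numpy as np
from scipy.optimize import least_squares
from station import optics
C={n:optics.get_calibration(n) for n in("scene","top")}
def proj(n,X):
    c=C[n];p=np.asarray(X)@np.array(c["R"]).T+c["t"]
    return np.stack([c["fx"]*p[...,0]/p[...,2]+c["cx"],c["fy"]*p[...,1]/p[...,2]+c["cy"]],-1)
def ray(n,uv,z):
    c=C[n];R=np.array(c["R"]);o=-R.T@c["t"];d=R.T@np.array([(uv[0]-c["cx"])/c["fx"],(uv[1]-c["cy"])/c["fy"],1]);return o+d*(z-o[2])/d[2]
def pose(p,P):
    x,y,a=p[:3];P=np.asarray(P,float);c,s=np.cos(a),np.sin(a)
    return np.stack([x+c*P[:,0]-s*P[:,1],y+s*P[:,0]+c*P[:,1],P[:,2]],-1)
E
cat > f1.py <<'E'
from fit import *
np.set_printoptions(precision=4,suppress=True)
c1=lambda u,v:(140+(u-2)/5,130+(v-2)/5)
c2=lambda u,v:(285+(u-2)/5,140+(v-2)/5)
c3=lambda u,v:(270+(u-1)/3.3,190+(v-1)/3.3)
c4=lambda u,v:(150+(u-2.5)/6,150+(v-2.5)/6)
s,c=np.sin(.14),np.cos(.14)
lx,lz=-.05+.134*c,.12+.134*s
wt=lambda y:(lx-.028*s,y,lz+.028*c)
obs=[("top",c1(500,288),(.102,.06,.052)),("top",c1(438,493),(.102,-.06,.052)),
("top",c1(445,207),wt(.084)),("top",c1(38,482),(-.125,-.1125,.012)),("top",c1(285,550),(.025,-.1125,.012)),
("scene",c3(328,52),wt(-.084)),("scene",c3(112,190),wt(.084)),
("scene",c3(127,433),(.025,.1125,.012)),("scene",c3(567,403),(-.125,-.1125,.012))]
def fit(obs,p0):
    def f(p):
        return np.concatenate([proj(n,pose(p,[X]))[0]-uv for n,uv,X in obs])
    r=least_squares(f,p0,loss="soft_l1");return r.x,f(r.x).reshape(-1,2)
p,e=fit(obs,[.5,.15,-1.8]);print("stand",p);print(e)
obs=[("scene",c4(532,470),(.035,.055,0)),("scene",c4(712,313),(-.035,.055,0))]
# rack: slot along y_local; take local: x across -> use world x long
obs=[("scene",c4(532,472),(.055,.035,0)),("scene",c4(713,313),(-.055,.035,0)),("scene",c4(415,385),(.055,-.035,.004)),
("top",c2(115,297),(.055,.035,.004)),("top",c2(113,487),(-.055,.035,.004)),("top",c2(240,490),(-.055,-.035,.004))]
p,e=fit(obs,[.45,-.05,0]);print("rack (x along slot)",p);print(e)
# card: x along; lean q: top shifts in y
def card(p,P):
    P=np.array(P,float);z=P[:,2].copy();y=P[:,1].copy();q=p[3]
    P[:,1]=y*np.cos(q)+z*np.sin(q);P[:,2]=.010+z*np.cos(q)-y*np.sin(q)
    return pose(p,P)
obs=[("scene",c4(447,298),(.06,.0025,.075)),("scene",c4(655,128),(-.06,0,.075)),("scene",c4(460,422),(.06,.0025,0)),
("scene",c4(493,185),(.025,-.006,.105)),("scene",c4(597,133),(-.025,.006,.105)),("scene",c4(515,244),(.025,.006,.075)),
("top",c2(193,274),(.06,0,.075)),("top",c2(182,492),(-.06,0,.075)),("top",c2(194,376),(0,0,.105))]
f=lambda p:np.concatenate([proj(n,card(p,[X]))[0]-uv for n,uv,X in obs])
r=least_squares(f,[.45,-.05,0,0],loss="soft_l1");print("card",r.x);print(f(r.x).reshape(-1,2));print(card(r.x,[[0,0,.09],[0,0,0]]))
E
python3 f1.py
```

```text
stand [ 0.596   0.1566 -1.8579]
[[-3.2254 -0.1002]
 [-2.4426  0.1326]
 [-2.3022 -2.2429]
 [-1.994   0.454 ]
 [-1.183   0.4064]
 [-0.8192 -0.7961]
 [-2.3166 -0.2996]
 [-3.219  -1.5401]
 [ 0.1539 -0.4278]]
rack (x along slot) [ 0.5333 -0.1937 -0.0413]
[[ 0.1956  0.3551]
 [-0.6274  0.5788]
 [-1.4146  0.237 ]
 [ 0.0492  0.8329]
 [ 0.1959  0.6945]
 [-0.9061  0.4763]]
card [ 0.5329 -0.1943 -0.0743  0.0369]
[[-0.649  -0.1146]
 [-0.3903  0.3096]
 [-0.2109  0.2734]
 [-0.9447 -0.6166]
 [ 0.7394 -0.9396]
 [-0.0128  1.2451]
 [-0.5582  0.0917]
 [ 0.0624  0.5114]
 [-0.7461  0.5047]]
[[ 0.5331 -0.191   0.0999]
 [ 0.5329 -0.1943  0.01  ]]
```

```bash
cat >> f1.py <<'E'
print("----")
print("top rays", ray("top",c1(445,207),lz+.028*c),ray("top",c1(438,493),.052),ray("top",c1(500,288),.052),ray("top",c1(38,482),.012),ray("top",c1(285,550),.012),ray("top",c1(150,118),.012))
print("scene rays", ray("scene",c3(112,190),lz+.028*c),ray("scene",c3(328,52),lz+.028*c),ray("scene",c3(127,433),.012),ray("scene",c3(567,403),.012))
import cv2
E
python3 f1.py | sed -n '/----/,$p'
python3 - <<'E'
import cv2
b=cv2.imread("pics/scene0.png");c=cv2.resize(b[195:385,270:450],None,fx=3,fy=3,interpolation=cv2.INTER_CUBIC)
cv2.imwrite("pics/c5.png",c)
a=cv2.imread("pics/top0.png");c=cv2.resize(a[130:250,140:260],None,fx=5,fy=5,interpolation=cv2.INTER_CUBIC)
E
```

```text
----
top rays [0.6483 0.0515 0.1664] [0.5098 0.069  0.052 ] [0.6242 0.0328 0.052 ] [0.5247 0.3027 0.012 ] [0.4821 0.1611 0.012 ] [0.7366 0.2392 0.012 ]
scene rays [0.6524 0.061  0.1664] [0.4941 0.1071 0.1664] [0.6958 0.1077 0.012 ] [0.5246 0.3085 0.012 ]
```

View pics/c5.png

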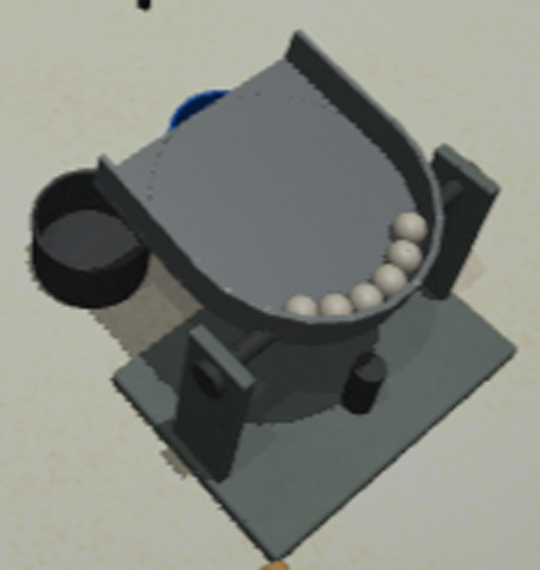

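```bash
cat > ov.py <<'E'
import sys,cv2
from fit import *
def stand_lines(tilt=0,side=1):
    L=[]
    B=[(-.125,-.1125,.012),(.025,-.1125,.012),(.025,.1125,.012),(-.125,.1125,.012)]
    L.append(B+B[:1])
    t=np.linspace(0,2*np.pi,40)
    for s in(-1,1): L.append([(.102+.042*np.cos(a),.06*s+.042*np.sin(a),.052) for a in t])
    q=.14-tilt;s,c=np.sin(q),np.cos(q)
    bp=lambda d,y,h:(-.05+d*c-h*s,y,.12+d*s+h*c)
    for r,h in((.084,.028),(.08,.0)):
        ph=np.linspace(np.pi/2,3*np.pi/2,20)
        pts=[bp(.134,r,h)]+[bp(.05+r*np.cos(a),r*np.sin(a),h) for a in ph]+[bp(.134,-r,h),bp(.134,r,h)]
        L.append(pts)
    for y in(.098,.108,-.098,-.108):
        L.append([(-.072,y,.138),(-.028,y,.138)])
    return L
def draw(n,src,p,tilt,box,k,out):
    im=cv2.imread(src);x0,y0,x1,y1=box
    c=cv2.resize(im[y0:y1,x0:x1],None,fx=k,fy=k,interpolation=cv2.INTER_CUBIC);c=cv2.convertScaleAbs(c,alpha=1.3,beta=5)
    for l in stand_lines(tilt):
        uv=proj(n,pose(p,l));uv=(uv-[x0,y0]+.5)*k-.5
        cv2.polylines(c,[np.round(uv).astype(int)],False,(0,0,255),1)
    cv2.imwrite(out,c)
if __name__=="__main__":
    p=[float(a) for a in sys.argv[1:4]]
    draw("top","pics/top0.png",p,0,(140,130,260,250),5,"pics/o1.png")
    draw("scene","pics/scene0.png",p,0,(270,190,450,390),3,"pics/o2.png")
E
python3 ov.py .5985 .1540 -1.8579
```

```text
(no output)
```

View pics/o1.png

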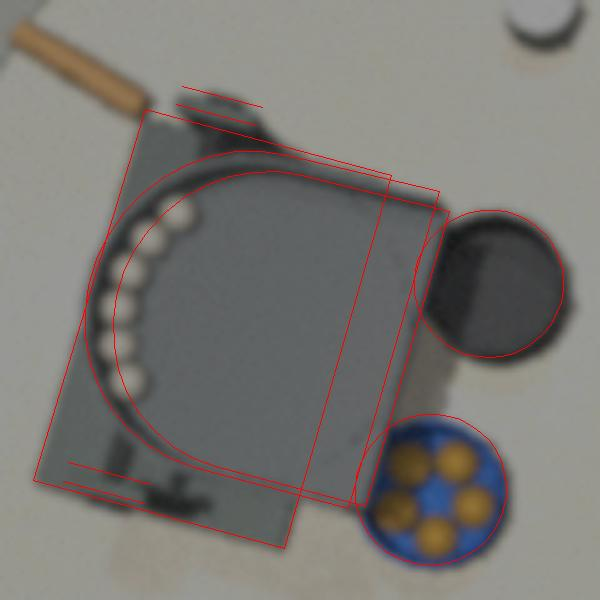

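View pics/o2.png

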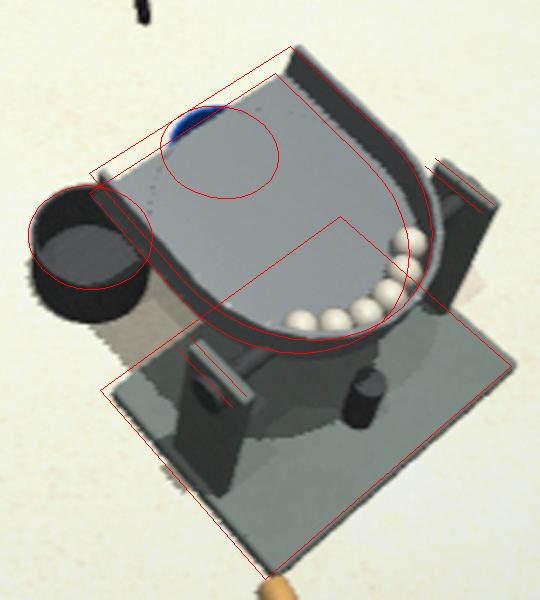

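```bash
python3 ov.py .5945 .1530 -1.8579
```

```text
(no output)
```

View pics/o1.png

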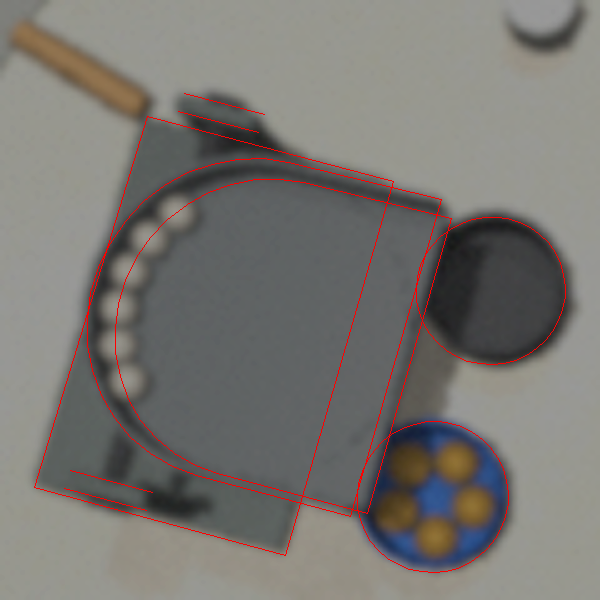

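View pics/o2.png

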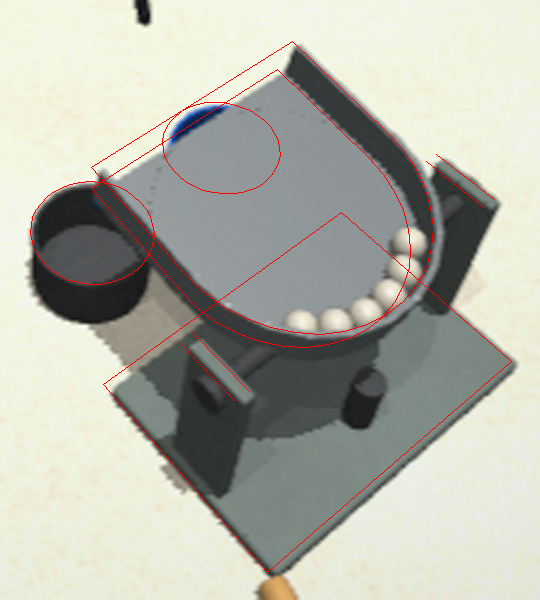

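```bash
cat > go.py <<'E'
# usage: go.py x y z [heading_of_tool_x] : total tool-frame shift (cm) and spin from measured pose
import sys,numpy as np
from scipy.spatial.transform import Rotation as R
from station import ctrl
s=ctrl.read_state();q=s["orientation"];r=R.from_quat([q[1],q[2],q[3],q[0]]).as_matrix()
h=np.arctan2(r[1,0],r[0,0])
print("t %.2f pos"%s["clock"],np.round(s["eef_pos"],4),"head %.3f"%h,"zaxis",np.round(r[:,2],3),"F",np.round(s["wrist_force"],1),"T",np.round(s["torque"],2),"op %.3f"%s["opening"])
if len(sys.argv)>3:
    d=np.array([float(a) for a in sys.argv[1:4]])-s["eef_pos"]
    print("shift cm",np.round(r.T@d*100,2),"norm/4.17 = %.1f rows"%(np.linalg.norm(d)/.0417))
    if len(sys.argv)>4:
        h2=float(sys.argv[4]);print("spin",round(-(h2-h),3));c,sn=np.cos(h2),np.sin(h2)
        r2=np.array([[c,sn,0],[sn,-c,0],[0,0,-1]]);print("shift if spun first",np.round(r2.T@d*100,2))
E
python3 go.py .42 .25 .26 1.511; python3 go.py .533 -.191 .2 1.511
```

```text
t 0.10 pos [0.2229 0.6894 0.2116] head 1.258 zaxis [-0.    -0.001 -1.   ] F [-0.1  0.8  0.2] T [-0.01 -0.02  0.01] op 1.002
shift cm [-35.76  32.27  -4.78] norm/4.17 = 11.6 rows
spin -0.253
shift if spun first [-42.68  22.3   -4.84]
t 0.10 pos [0.2229 0.6894 0.2116] head 1.258 zaxis [-0.    -0.001 -1.   ] F [-0.1  0.8  0.2] T [-0.01 -0.02  0.01] op 1.002
shift cm [-74.24  56.58   1.27] norm/4.17 = 22.4 rows
spin -0.253
shift if spun first [-86.03  36.21   1.16]
```

Call:
{"method": "servo_tool", "body": {"offset": [[0, 0, -2.5], [0, 0, -2.5], [-2, 1, 0], [-3, 1.6, 0], [-3.6, 1.9, 0]], "spin": [-0.084, -0.084, -0.085, 0, 0]}}

```text
clock: 0.52
eef_pos: [0.2598, 0.601, 0.2619]
orientation: [-0.001, 0.727, 0.687, -0.0]
wrist_force: [0.0, -0.2, -0.0]
opening: 1.0
```

```bash
python3 go.py .42 .25 .26 1.511
```

```text
t 0.52 pos [0.2598 0.601  0.2619] head 1.515 zaxis [-0.001  0.001 -1.   ] F [ 0.  -0.2 -0. ] T [ 0.01 -0.09 -0.05] op 1.000
shift cm [-34.15  17.96   0.16] norm/4.17 = 9.3 rows
spin 0.004
shift if spun first [-34.08  18.09   0.19]
```

Call:
{"method": "servo_tool", "body": {"offset": [[-3.4, 1.8, 0], [-3.4, 1.8, 0], [-3.4, 1.8, 0], [-3.4, 1.8, 0], [-3.4, 1.8, 0]], "spin": [0, 0, 0, 0, 0]}}

```text
clock: 0.93
eef_pos: [0.3411, 0.4235, 0.2622]
orientation: [0.0, 0.728, 0.686, -0.0]
wrist_force: [1.0, -0.0, 0.2]
opening: 1.002
```

Call:
{"method": "servo_tool", "body": {"offset": [[-3.4, 1.8, 0], [-3.4, 1.8, 0], [-3.4, 1.8, 0], [-3.4, 1.8, 0], [-3.4, 1.8, 0]], "spin": [0, 0, 0, 0, 0]}}

```text
clock: 1.35
eef_pos: [0.4207, 0.2485, 0.2623]
orientation: [0.0, 0.728, 0.686, -0.0]
wrist_force: [0.9, 0.8, -0.3]
opening: 1.003
```

```bash
python3 go.py .523 -.191 .16 1.511
```

```text
t 1.35 pos [0.4207 0.2485 0.2623] head 1.511 zaxis [-0. -0. -1.] F [ 0.9  0.8 -0.3] T [ 0.01 -0.02  0.05] op 1.003
shift cm [-43.26  12.83  10.24] norm/4.17 = 11.1 rows
spin 0.0
shift if spun first [-43.26  12.83  10.23]
```

Call:
{"method": "servo_tool", "body": {"offset": [[-4, 1.2, 0], [-4, 1.2, 0], [-4, 1.2, 0], [-4, 1.2, 0], [-4, 1.2, 0]], "spin": [0, 0, 0, 0, 0]}}

```text
clock: 1.77
eef_pos: [0.4682, 0.0456, 0.2624]
orientation: [0.0, 0.728, 0.686, 0.0]
wrist_force: [0.1, 1.3, -0.7]
opening: 1.001
```

Call:
{"method": "servo_tool", "body": {"offset": [[-4, 1.2, 0], [-4, 1.2, 1], [-4, 1.2, 2], [-4, 1.2, 2.5], [-3.2, 0.8, 2.5]], "spin": [0, 0, 0, 0, 0]}}

```text
clock: 2.18
eef_pos: [0.5109, -0.1385, 0.1881]
orientation: [0.001, 0.728, 0.685, 0.001]
wrist_force: [0.8, 0.6, 0.1]
opening: 0.999
```

Call:
{"method": "servo_tool", "body": {"offset": [[-4, 1, 1], [0, 0, 1], [0, 0, 0], [0, 0, 0], [0, 0, 0]], "spin": [0, 0, 0, 0, 0]}}

```text
clock: 2.6
eef_pos: [0.5176, -0.1746, 0.1689]
orientation: [-0.0, 0.727, 0.686, 0.0]
wrist_force: [0.3, 1.1, -0.4]
opening: 0.999
```

```bash
python3 go.py .523 -.191 .16 1.511;cat > snap.py <<'E'
import sys,cv2
from station import optics
# snap.py tag name x0 y0 x1 y1 k ...
a=sys.argv[1:];tag=a[0];a=a[1:]
while a:
    n=a[0];x0,y0,x1,y1=map(int,a[1:5]);k=float(a[5]);a=a[6:]
    im=optics.read_camera(n)[:,:,::-1].copy();cv2.imwrite(f"pics/{tag}_{n}_full.png",im)
    c=cv2.resize(im[y0:y1,x0:x1],None,fx=k,fy=k,interpolation=cv2.INTER_CUBIC);cv2.imwrite(f"pics/{tag}_{n}.png",cv2.convertScaleAbs(c,alpha=1.3,beta=5))
E
python3 snap.py g0 scene 150 100 290 260 3.7 top 270 150 390 270 4.5
```

```text
t 2.60 pos [ 0.5176 -0.1746  0.1689] head 1.513 zaxis [ 0.     0.001 -1.   ] F [ 0.3  1.1 -0.4] T [-0.    0.01 -0.02] op 0.999
shift cm [-1.61  0.63  0.88] norm/4.17 = 0.5 rows
spin 0.002
shift if spun first [-1.6   0.63  0.89]
```

View pics/g0_scene.png

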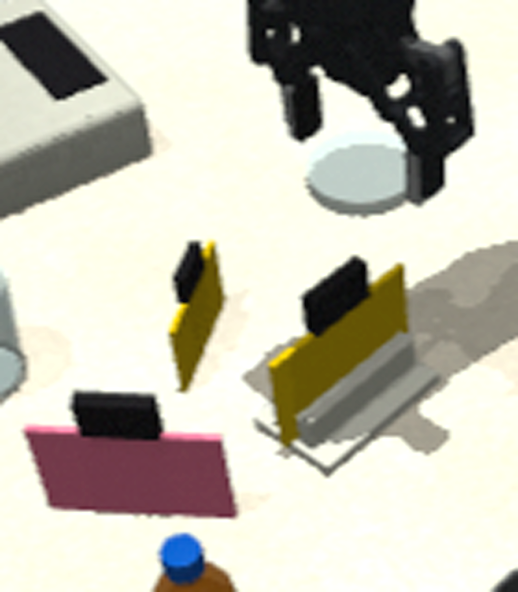

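View pics/g0_top.png

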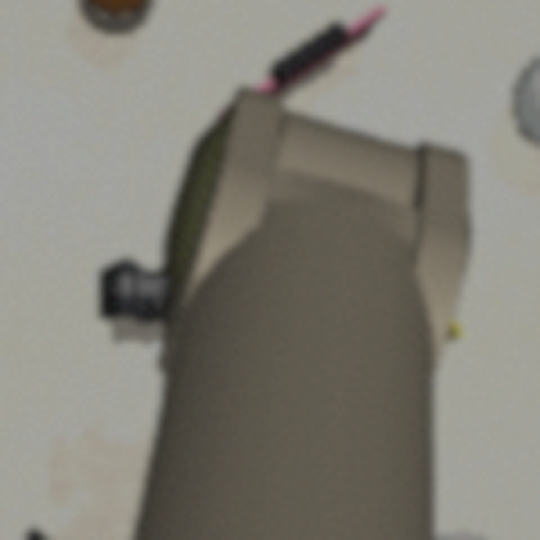

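Run:
```python
from fit import *
h=1.513;x=np.array([np.cos(h),np.sin(h),0]);y=np.array([np.sin(h),-np.cos(h),0]);T=np.array([.5176,-.1746,.1689])
for s in(-1,1):
  for o in (.0425,.057):
    for w in(-.011,.011):
      print(s,o,w,np.round((proj("scene",T+s*o*x+w*y+[0,0,.002])-[150,100]+.5)*3.7,0))
```

```text
-1 0.0425 -0.011 [327. 169.]
-1 0.0425 0.011 [302. 187.]
-1 0.057 -0.011 [310. 160.]
-1 0.057 0.011 [285. 178.]
1 0.0425 -0.011 [433. 227.]
1 0.0425 0.011 [408. 246.]
1 0.057 -0.011 [452. 237.]
1 0.057 0.011 [427. 257.]
```

Run:
```python
from fit import *
import cv2
f=lambda P:np.round((proj("scene",np.array(P))-[150,100]+.5)*3.7,0)
print(f([.533,-.191,.115]),f([.5176,-.1746,.169]),f([.5176,-.1746,.158]))
im=cv2.imread("pics/g0_scene_full.png");cv2.imwrite("pics/g0z.png",cv2.convertScaleAbs(cv2.resize(im[60:180,200:300],None,fx=5,fy=5,interpolation=cv2.INTER_CUBIC),alpha=1.8,beta=20))
```

```text
[336. 280.] [367. 209.] [368. 223.]
```

View pics/g0z.png

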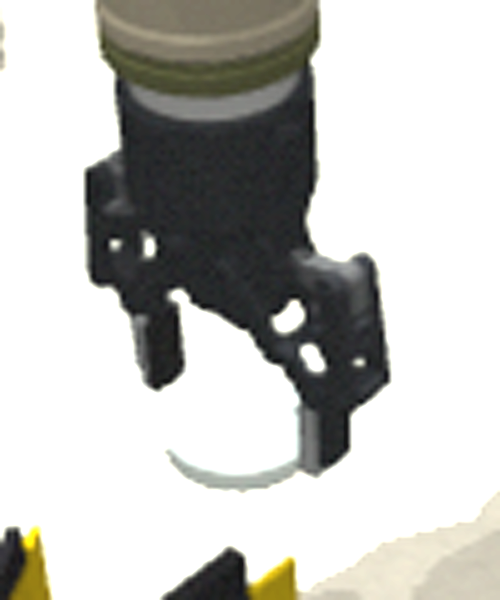

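View pics/g0_scene_full.png

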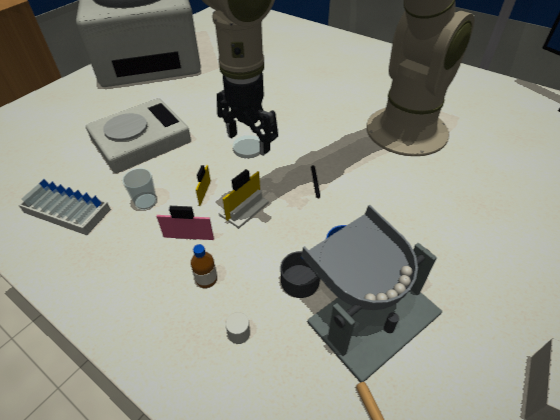

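Run:
```python
from fit import *
for n in("scene","top"):
  for X in ([0,0,0],[0.1,0,0],[0,.1,0],[-.1,0,0],[0,-.1,0],[.5176,-.1746,.169],[.5176,-.1746,.0]): print(n,X,np.round(proj(n,np.array(X)),1))
import cv2
im=cv2.imread("pics/g0_top_full.png");cv2.imwrite("pics/g0t.png",cv2.convertScaleAbs(im,alpha=1.5,beta=10))
```

```text
scene [0, 0, 0] [405.8 130.4]
scene [0.1, 0, 0] [391.1 147.6]
scene [0, 0.1, 0] [438.1 142.5]
scene [-0.1, 0, 0] [419.2 114.7]
scene [0, -0.1, 0] [375.6 119.2]
scene [0.5176, -0.1746, 0.169] [248.6 156. ]
scene [0.5176, -0.1746, 0.0] [252.9 208.2]
top [0, 0, 0] [256.6 413.6]
top [0.1, 0, 0] [255.8 375.9]
top [0, 0.1, 0] [220.3 414.6]
top [-0.1, 0, 0] [257.3 452.2]
top [0, -0.1, 0] [292.8 412.6]
top [0.5176, -0.1746, 0.169] [319.  219.6]
top [0.5176, -0.1746, 0.0] [313.1 224.5]
```

View pics/g0t.png

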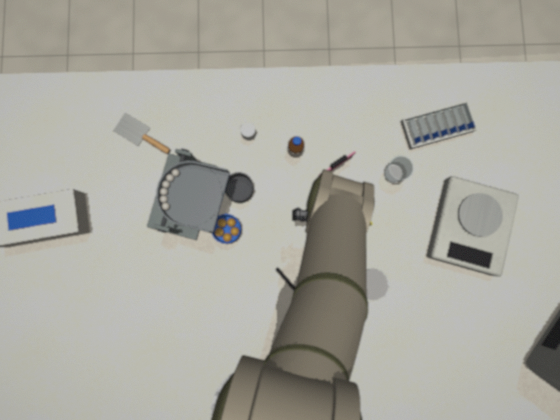

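Run:
```python
import cv2
im=cv2.imread("pics/g0_scene_full.png");c=cv2.resize(im[100:180,205:295],None,fx=8,fy=8,interpolation=cv2.INTER_CUBIC)
for p,col in(((248.6,156),(0,0,255)),):
    cv2.circle(c,(int((p[0]-205)*8),int((p[1]-100)*8)),4,col,-1)
cv2.imwrite("pics/g0y.png",c)
```

```text
(no output)
```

View pics/g0y.png

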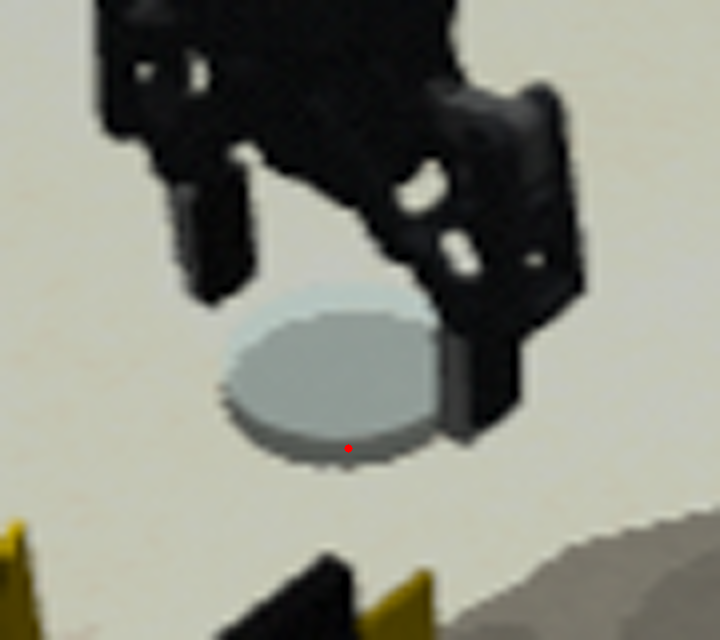

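Call:
{"method": "servo_tool", "body": {"offset": [[-1.6, 0.6, 0], [0, 0, 1.3], [0, 0, 1.3], [0, 0, 1.3], [0, 0, 0]], "spin": [0, 0, 0, 0, 0]}}

```text
clock: 3.12
eef_pos: [0.522, -0.1907, 0.1284]
orientation: [-0.001, 0.727, 0.686, -0.0]
wrist_force: [-0.4, 0.9, 0.1]
opening: 0.997
```

```bash
python3 go.py .523 -.191 .092 1.511;python3 snap.py g1 scene 190 110 290 230 5
```

```text
t 3.12 pos [ 0.522  -0.1907  0.1284] head 1.513 zaxis [-0.002  0.001 -1.   ] F [-0.4  0.9  0.1] T [-0.07  0.03 -0.01] op 0.997
shift cm [-0.02  0.1   3.64] norm/4.17 = 0.9 rows
spin 0.002
shift if spun first [-0.02  0.1   3.64]
```

View pics/g1_scene.png

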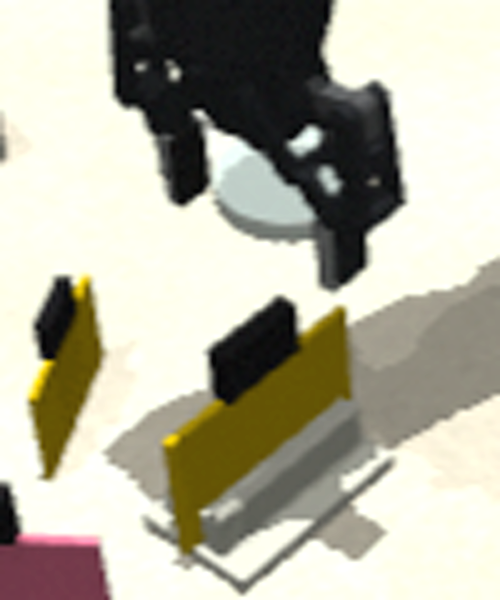

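Call:
{"method": "servo_tool", "body": {"offset": [[0, 0, 0], [0, 0, 0], [0, 0, 0], [0, 0, 0], [0, 0, 0]], "spin": [0, 0, 0, 0, 0], "gripper": 4}}

```text
clock: 3.58
eef_pos: [0.5228, -0.1923, 0.13]
orientation: [0.0, 0.728, 0.686, 0.0]
wrist_force: [0.1, 0.3, -0.1]
opening: 0.47
```

```bash
python3 go.py .523 -.191 .092 1.511;python3 snap.py g2 scene 190 110 290 230 5
```

```text
t 3.58 pos [ 0.5228 -0.1923  0.13  ] head 1.511 zaxis [ 0.001 -0.    -1.   ] F [ 0.1  0.3 -0.1] T [-0.04 -0.01 -0.08] op 0.470
shift cm [0.13 0.01 3.8 ] norm/4.17 = 0.9 rows
spin 0.0
shift if spun first [0.13 0.01 3.8 ]
```

View pics/g2_scene.png

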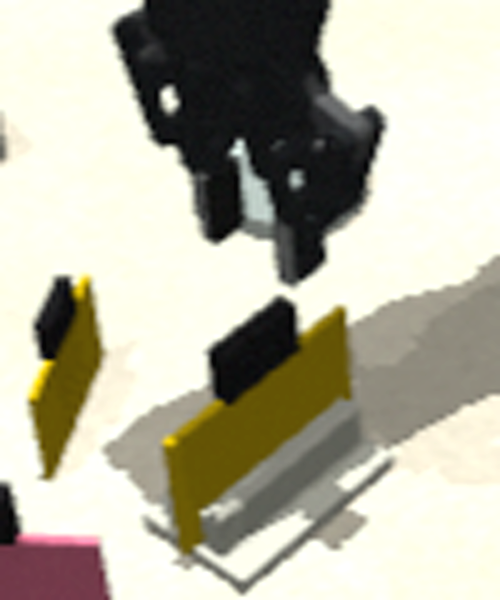

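```bash
python3 - <<'E'
from fit import *
for z in(.15,.18,.21,.25):
  for o in(.045,.06): print(z,o,np.round(proj("top",np.array([.5176+o*.058,-.1746+o*.998,z])),1))
E
python3 snap.py g2 top 270 150 390 270 4.5
```

```text
0.15 0.045 [300.7 219.7]
0.15 0.06 [294.8 219.5]
0.18 0.045 [301.4 218.6]
0.18 0.06 [295.4 218.4]
0.21 0.045 [302.1 217.6]
0.21 0.06 [295.9 217.4]
0.25 0.045 [303.2 216. ]
0.25 0.06 [296.8 215.8]
```

View pics/g2_top.png

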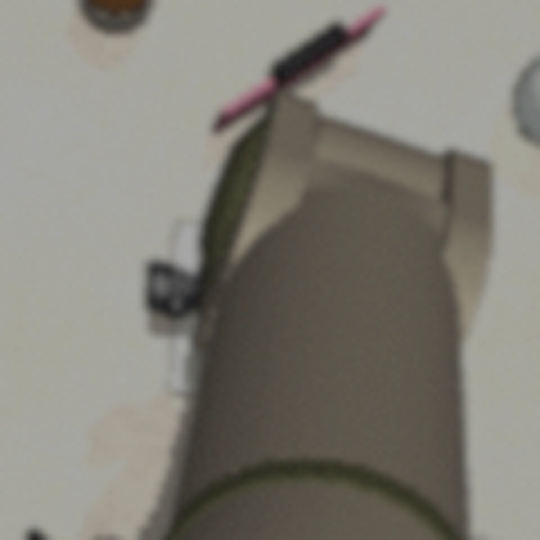

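Call:
{"method": "servo_tool", "body": {"offset": [[0, 0, 1.3], [0, 0, 1.3], [0, 0, 1.2], [0, 0, 0], [0, 0, 0]], "spin": [0, 0, 0, 0, 0]}}

```text
clock: 4.1
eef_pos: [0.5222, -0.1922, 0.0912]
orientation: [-0.001, 0.728, 0.686, -0.0]
wrist_force: [-0.5, -0.4, 0.1]
opening: 0.468
```

```bash
python3 go.py .523 -.191 .092 1.511;python3 snap.py g3 scene 190 110 290 230 5
```

```text
t 4.10 pos [ 0.5222 -0.1922  0.0912] head 1.511 zaxis [-0.001  0.    -1.   ] F [-0.5 -0.4  0.1] T [-0.02  0.03  0.02] op 0.468
shift cm [ 0.13  0.07 -0.08] norm/4.17 = 0.0 rows
spin -0.0
shift if spun first [ 0.13  0.07 -0.08]
```

View pics/g3_scene.png

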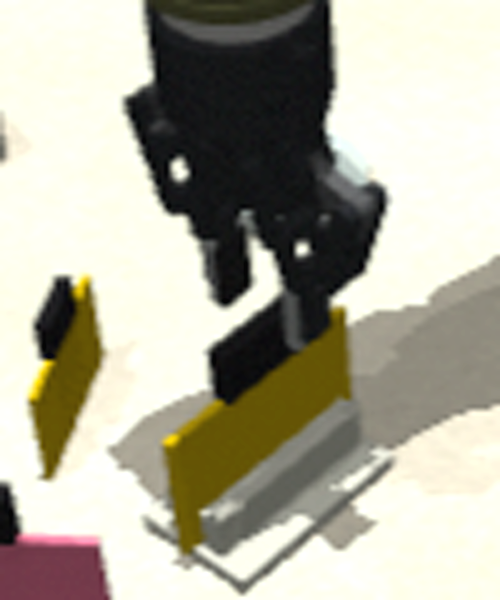

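Call:
{"method": "servo_tool", "body": {"offset": [[0, 0, 0.7], [0, 0, 0.7], [0, 0, 0.6], [0, 0, 0], [0, 0, 0]], "spin": [0, 0, 0, 0, 0]}}

```text
clock: 4.57
eef_pos: [0.5223, -0.1921, 0.071]
orientation: [-0.0, 0.728, 0.686, -0.0]
wrist_force: [-0.5, -0.2, -0.4]
opening: 0.469
```

```bash
python3 go.py .523 -.191 .092 1.511;python3 snap.py g4 scene 190 110 290 230 5
```

```text
t 4.57 pos [ 0.5223 -0.1921  0.071 ] head 1.511 zaxis [-0.001  0.    -1.   ] F [-0.5 -0.2 -0.4] T [ 0.02 -0.01 -0.07] op 0.469
shift cm [ 0.12  0.06 -2.1 ] norm/4.17 = 0.5 rows
spin 0.0
shift if spun first [ 0.11  0.06 -2.1 ]
```

View pics/g4_scene.png

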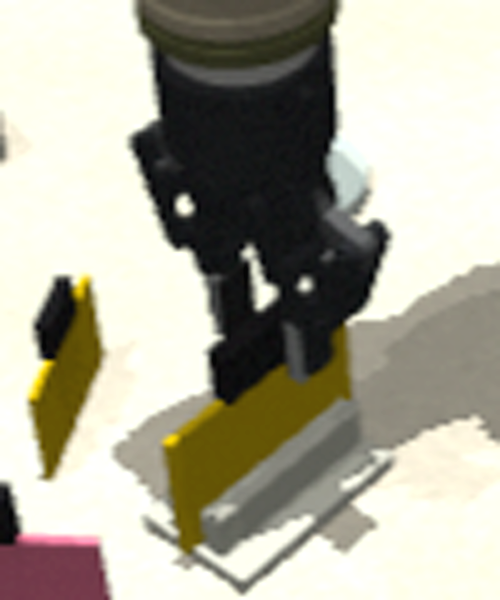

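Call:
{"method": "servo_tool", "body": {"offset": [[0, 0, 0.5], [0, 0, 0], [0, 0, 0], [0, 0, 0], [0, 0, 0]], "spin": [0, 0, 0, 0, 0], "gripper": 0}}

```text
clock: 5.03
eef_pos: [0.5226, -0.1922, 0.0665]
orientation: [0.0, 0.728, 0.686, 0.0]
wrist_force: [0.4, -1.2, -1.0]
opening: 0.131
```

Call:
{"method": "servo_tool", "body": {"offset": [[0, 0, 0], [0, 0, 0], [0, 0, 0], [0, 0, 0], [0, 0, 0]], "spin": [0, 0, 0, 0, 0]}}

```text
clock: 5.45
eef_pos: [0.5226, -0.1922, 0.0665]
orientation: [0.0, 0.728, 0.686, 0.0]
wrist_force: [-0.2, -0.1, -0.2]
opening: 0.131
```

```bash
python3 go.py .523 -.191 .092 1.511;python3 snap.py g5 scene 190 110 290 230 5
```

```text
t 5.45 pos [ 0.5226 -0.1922  0.0665] head 1.511 zaxis [ 0. -0. -1.] F [-0.2 -0.1 -0.2] T [ 0.04 -0.01 -0.  ] op 0.131
shift cm [ 0.12  0.03 -2.55] norm/4.17 = 0.6 rows
spin 0.0
shift if spun first [ 0.12  0.03 -2.55]
```

View pics/g5_scene.png

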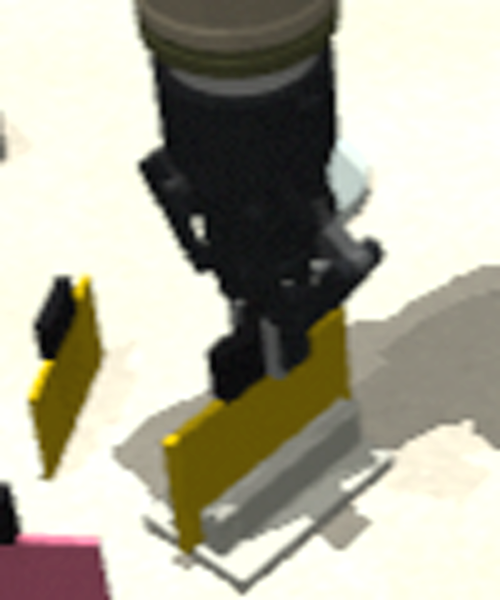

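Call:
{"method": "servo_tool", "body": {"offset": [[0, 0, -1], [0, 0, -2], [0, 0, -3], [0, 0, -4], [0, 0, -4]], "spin": [0, 0, 0, 0, 0]}}

```text
clock: 5.92
eef_pos: [0.5217, -0.1921, 0.2082]
orientation: [-0.001, 0.728, 0.686, -0.0]
wrist_force: [1.1, -0.6, -0.4]
opening: 0.129
```

Call:
{"method": "servo_tool", "body": {"offset": [[0, 0, -3], [0, 0, -2], [0, 0, 0], [0, 0, 0], [0, 0, 0]], "spin": [0.1, 0.1, 0.1, 0.1, 0.1]}}

```text
clock: 6.33
eef_pos: [0.5225, -0.1922, 0.2579]
orientation: [0.0, 0.876, 0.482, 0.001]
wrist_force: [0.7, 0.3, -1.4]
opening: 0.13
```

```bash
python3 go.py .5553 .1076 .245 1.014;python3 snap.py h0 scene 130 50 310 250 3 top 240 130 380 270 4
```

```text
t 6.33 pos [ 0.5225 -0.1922  0.2579] head 1.006 zaxis [ 0.002  0.    -1.   ] F [ 0.7  0.3 -1.4] T [-0.01  0.01 -0.04] op 0.130
shift cm [ 27.08 -13.27   1.3 ] norm/4.17 = 7.2 rows
spin -0.008
shift if spun first [ 27.18 -13.05   1.29]
```

View pics/h0_scene.png

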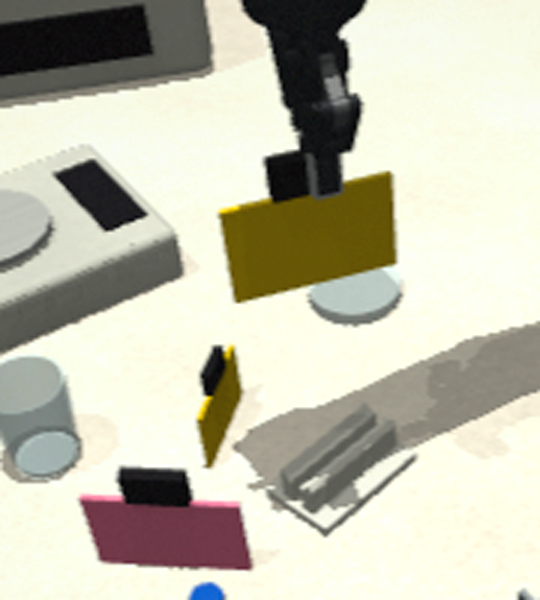

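View pics/h0_top.png

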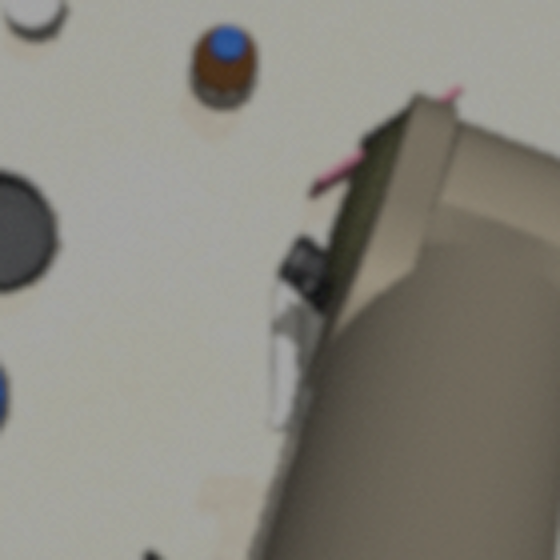

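```bash
cat > cardfit.py <<'E'
from fit import *
def cardfit(obs,p0,roll=True):
    # obs: list (u,v,X local x along,y thick,z from bottom); params x,y,zbottom,yaw,roll(about thickness axis)
    def P(p,X):
        X=np.array(X,float);c,s=np.cos(p[4]),np.sin(p[4]);l=np.array([X[0]*c-X[2]*s,X[1],X[0]*s+X[2]*c])
        ca,sa=np.cos(p[3]),np.sin(p[3]);return np.array([p[0]+ca*l[0]-sa*l[1],p[1]+sa*l[0]+ca*l[1],p[2]+l[2]])
    f=lambda p:np.concatenate([proj("scene",P(p,X))-np.array([u,v]) for u,v,X in obs])
    r=least_squares(f,p0);return r.x,f(r.x).reshape(-1,2)
E
python3 - <<'E'
from cardfit import *
np.set_printoptions(precision=4,suppress=True)
k=lambda u,v:(130+(u-1)/3,50+(v-1)/3)
obs=[(*k(222,212),(.06,0,.075)),(*k(393,174),(-.06,0,.075)),(*k(397,262),(-.06,0.0025,0)),(*k(236,300),(.06,.0025,0)),(*k(265,157),(.025,0,.105)),(*k(274,200),(.025,.006,.075))]
p,e=cardfit(obs,[.53,-.19,.2,-.55,0]);print(p);print(e)
E
```

```text
[ 0.5263 -0.2018  0.199  -0.5825  0.0044]
[[-0.5139 -1.0494]
 [-0.2403 -0.6728]
 [ 0.0818  0.2137]
 [ 0.1197  0.0026]
 [ 0.5385  0.5888]
 [ 0.0117  0.9088]]
```

Call:
{"method": "servo_tool", "body": {"offset": [[3, -1.5, 0], [3.7, -1.8, 0], [3.7, -1.8, 0], [3.7, -1.8, 0], [3.7, -1.8, 0]], "spin": [0, 0, 0, 0, 0]}}

```text
clock: 6.85
eef_pos: [0.5431, 0.0065, 0.257]
orientation: [0.0, 0.874, 0.486, 0.0]
wrist_force: [1.7, 0.0, -0.7]
opening: 0.13
```

Call:
{"method": "servo_tool", "body": {"offset": [[3.7, -1.8, 0], [3.5, -1.7, 0], [2.1, -1.1, 0.5], [0, 0, 0.7], [0, 0, 0]], "spin": [0, 0, 0, 0, 0]}}

```text
clock: 7.27
eef_pos: [0.5529, 0.1095, 0.2434]
orientation: [-0.0, 0.873, 0.487, -0.001]
wrist_force: [-0.7, -0.9, -1.0]
opening: 0.129
```

```bash
python3 go.py .5553 .1076 .245 1.014;python3 snap.py h1 scene 270 120 450 320 3 top 140 120 280 260 4
```

```text
t 7.27 pos [0.5529 0.1095 0.2434] head 1.017 zaxis [-0.002 -0.    -1.   ] F [-0.7 -0.9 -1. ] T [-0.08  0.06 -0.01] op 0.129
shift cm [-0.04  0.31 -0.16] norm/4.17 = 0.1 rows
spin 0.003
shift if spun first [-0.04  0.31 -0.16]
```

View pics/h1_scene.png

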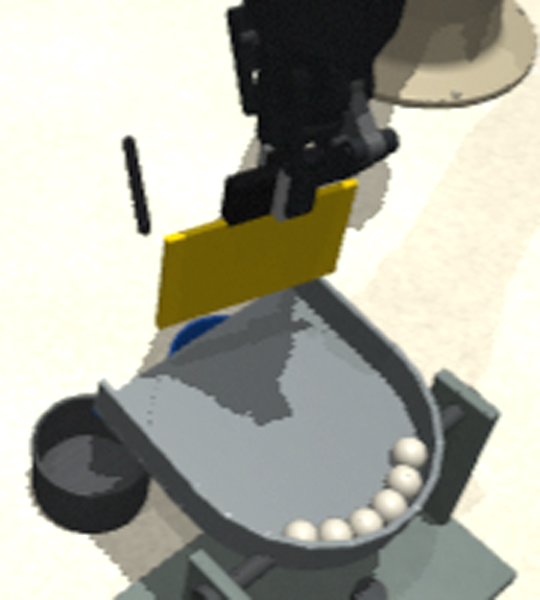

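View pics/h1_top.png

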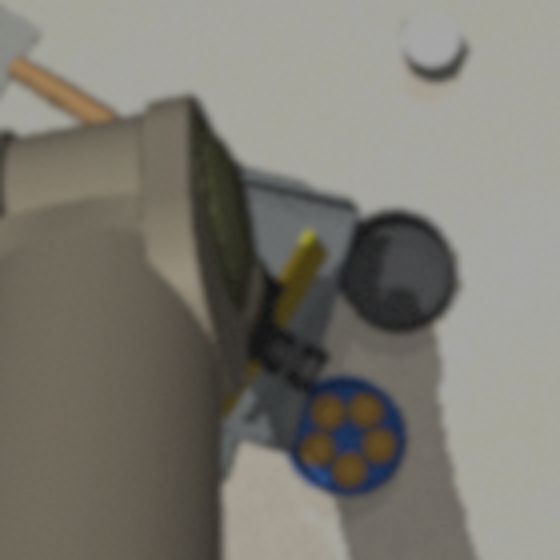

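Run:
```python
from cardfit import *
import cv2
np.set_printoptions(precision=4,suppress=True)
k=lambda u,v:(270+(u-1)/3,120+(v-1)/3)
obs=[(*k(165,239),(.06,0,.075)),(*k(356,183),(-.06,0,.075)),(*k(337,270),(-.06,0.0025,0)),(*k(160,327),(.06,.0025,0)),(*k(225,181),(.025,0,.105)),(*k(227,222),(.025,.006,.075))]
p,e=cardfit(obs,[.56,.1,.185,-.55,0]);print(p);print(e)
# top overlay of card predicted from TCP
t=1.017-np.pi/2;d=np.array([np.cos(t),np.sin(t)]);c=np.array([.5529,.1095])+.0103*d
print("centre pred",c,"yaw",t)
im=cv2.imread("pics/h1_top_full.png")
o=cv2.convertScaleAbs(cv2.resize(im[120:260,140:280],None,fx=4,fy=4,interpolation=cv2.INTER_CUBIC),alpha=1.5,beta=10)
for z,l in((.262,.06),(.292,.025)):
    n=np.array([-d[1],d[0]])
    w=.0025 if l>.05 else .006
    pts=[np.r_[c+s*l*d+q*w*n,z] for s,q in((1,1),(1,-1),(-1,-1),(-1,1),(1,1))]
    uv=(proj("top",np.array(pts))-[140,120]+.5)*4
    cv2.polylines(o,[np.round(uv).astype(int)],False,(0,0,255),1)
from ov import stand_lines
for l in stand_lines(0):
    uv=(proj("top",pose([.5945,.1525,-1.858],l))-[140,120]+.5)*4
    cv2.polylines(o,[np.round(uv).astype(int)],False,(0,255,0),1)
cv2.imwrite("pics/h1o.png",o)
```

```text
[ 0.5543  0.1017  0.182  -0.5876 -0.024 ]
[[-0.1687 -0.7377]
 [-0.0898 -0.8277]
 [ 0.0582  0.1741]
 [-0.1452 -0.4916]
 [ 0.5087  0.1323]
 [-0.1838  1.7084]]
centre pred [0.5617 0.1041] yaw -0.5537963267948967
```

View pics/h1o.png

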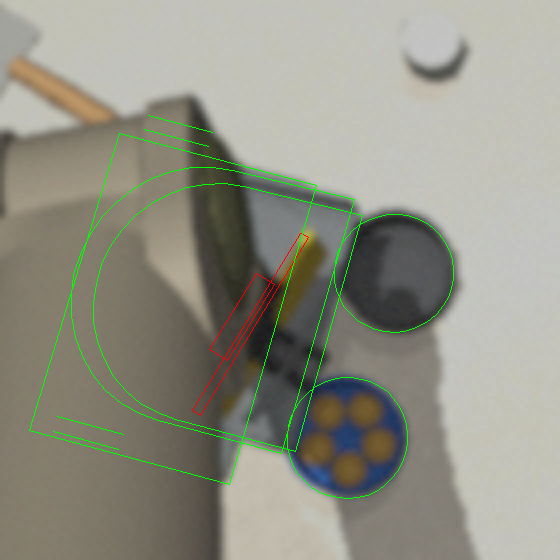

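```bash
python3 go.py .5564 .1114 .223 1.014
```

```text
t 7.37 pos [0.5534 0.1068 0.2445] head 1.012 zaxis [-0.001 -0.001 -1.   ] F [-0.6  0.1 -1.1] T [-0.04  0.04  0.06] op 0.131
shift cm [0.55 0.01 2.15] norm/4.17 = 0.5 rows
spin -0.002
shift if spun first [0.54 0.01 2.15]
```

Call:
{"method": "servo_tool", "body": {"offset": [[0.35, 0.2, 0.7], [0, 0, 0.7], [0, 0, 0.7], [0, 0, 0], [0, 0, 0]], "spin": [0, 0, 0, 0, 0]}}

```text
clock: 7.78
eef_pos: [0.557, 0.1093, 0.2228]
orientation: [-0.0, 0.875, 0.484, -0.001]
wrist_force: [1.0, -0.3, -0.1]
opening: 0.128
```

```bash
python3 go.py .5565 .109 .223 1.014;python3 snap.py h2 scene 290 150 430 300 4 top 140 120 280 260 4;python3 go.py
```

```text
t 7.78 pos [0.557  0.1093 0.2228] head 1.010 zaxis [-0.001 -0.001 -1.   ] F [ 1.  -0.3 -0.1] T [0.02 0.03 0.01] op 0.128
shift cm [-0.05 -0.02 -0.02] norm/4.17 = 0.0 rows
spin -0.004
shift if spun first [-0.05 -0.02 -0.02]
t 7.88 pos [0.5574 0.1097 0.2235] head 1.011 zaxis [-0. -0. -1.] F [-0.4 -0.2 -0.9] T [-0.02 -0.03 -0.03] op 0.130
```

View pics/h2_scene.png

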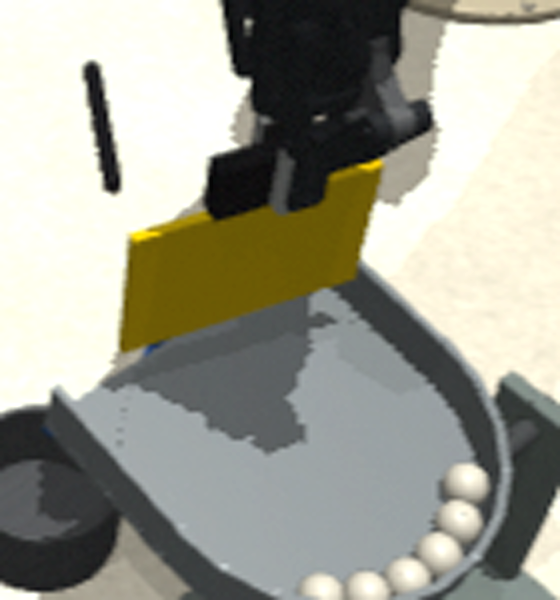

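View pics/h2_top.png

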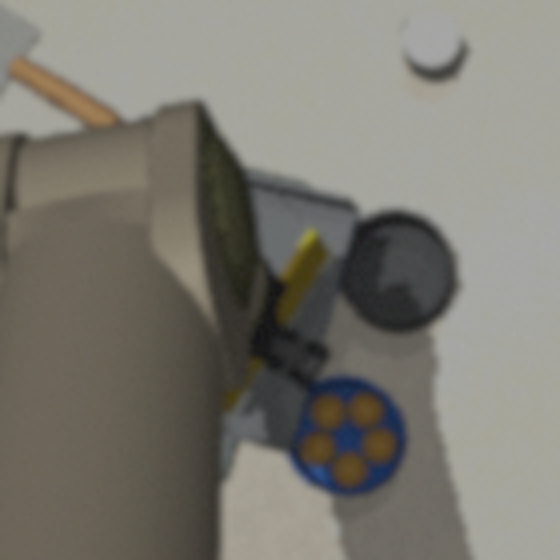

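Run:
```python
from fit import *
np.set_printoptions(precision=1,suppress=True)
p=[.5945,.1525,-1.858];s,c=np.sin(.14),np.cos(.14)
bp=lambda d,y,h:(-.05+d*c-h*s,y,.12+d*s+h*c)
f=lambda X:(proj("scene",pose(p,[X]))[0]-[290,150]+.5)*4
for d in(.134,.11,.1,.09,.08,.06,.0):print(d,"bluewall inner top",f(bp(d,-.08,.028)),"steel wall inner top",f(bp(d,.08,.028)))
t=1.011-np.pi/2;D=np.array([np.cos(t),np.sin(t)]);cc=np.array([.5574,.1097])+.0103*D
n=np.array([-D[1],D[0]])
for sg in(1,-1):
  for z in(.1665,.2415):
    X=np.r_[cc+sg*.06*D+.0025*n,z];print(sg,z,(proj("scene",X)-[290,150]+.5)*4)
u=np.array([np.cos(p[2]),np.sin(p[2])]);v=np.array([-u[1],u[0]])
for sg in(1,-1): 
  q=cc+sg*.06*D-p[:2];print("end stand xy mm",1000*q@u,1000*q@v)
# axes px per mm at blue end
X=np.r_[cc-.06*D,.165]
for a in(np.r_[u,0],np.r_[v,0],[0,0,1]):print((proj("scene",X+.001*np.array(a))-proj("scene",X))*4)
```

```text
0.134 bluewall inner top [303.1 218.8] steel wall inner top [ 48.4 378.9]
0.11 bluewall inner top [338.  252.2] steel wall inner top [ 82.6 417.7]
0.1 bluewall inner top [352.8 266.4] steel wall inner top [ 97.1 434.2]
0.09 bluewall inner top [367.8 280.8] steel wall inner top [111.9 450.9]
0.08 bluewall inner top [383.  295.3] steel wall inner top [126.8 467.8]
0.06 bluewall inner top [413.9 324.8] steel wall inner top [157.2 502.4]
0.0 bluewall inner top [511.1 417.9] steel wall inner top [253.4 611.5]
1 0.1665 [123.6 356. ]
1 0.2415 [135.8 244.4]
-1 0.1665 [355.4 280.6]
-1 0.2415 [385.4 167.4]
end stand xy mm 70.48309253645064 44.24789867671898
end stand xy mm 38.17558115651214 -71.32123521479689
[-1.6 -1.3]
[-1.5  1. ]
[ 0.4 -1.4]
```

```bash
python3 go.py .5555 .1103 .200 1.012
```

```text
t 7.88 pos [0.5574 0.1097 0.2235] head 1.011 zaxis [-0. -0. -1.] F [-0.4 -0.2 -0.9] T [-0.02 -0.03 -0.03] op 0.130
shift cm [-0.05 -0.19  2.35] norm/4.17 = 0.6 rows
spin -0.001
shift if spun first [-0.05 -0.19  2.35]
```

Call:
{"method": "servo_tool", "body": {"offset": [[-0.05, -0.2, 0], [0, 0, 0.8], [0, 0, 0.8], [0, 0, 0.75], [0, 0, 0]], "spin": [0, 0, 0, 0, 0]}}

```text
clock: 8.3
eef_pos: [0.5544, 0.1105, 0.1981]
orientation: [-0.0, 0.875, 0.484, -0.001]
wrist_force: [-0.2, 0.6, -0.6]
opening: 0.131
```

```bash
python3 go.py .5555 .1103 .200 1.012; python3 snap.py h3 scene 290 150 430 300 4;python3 go.py
```

```text
t 8.30 pos [0.5544 0.1105 0.1981] head 1.011 zaxis [-0.003 -0.001 -1.   ] F [-0.2  0.6 -0.6] T [0.01 0.02 0.01] op 0.131
shift cm [ 0.04  0.11 -0.2 ] norm/4.17 = 0.1 rows
spin -0.001
shift if spun first [ 0.04  0.11 -0.19]
t 8.35 pos [0.5547 0.1105 0.1988] head 1.011 zaxis [-0.002 -0.001 -1.   ] F [ 0.5 -0.  -0.4] T [ 0.01 -0.    0.01] op 0.133
```

View pics/h3_scene.png

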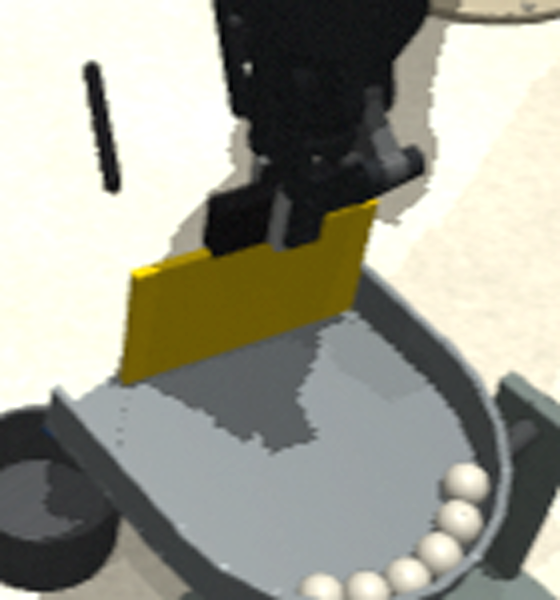

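Call:
{"method": "servo_tool", "body": {"offset": [[0.3, -0.05, 0], [0, 0, 0.5], [0, 0, 0.5], [0, 0, 0.5], [0, 0, 0.3]], "spin": [0, 0, 0, 0, 0]}}

```text
clock: 8.77
eef_pos: [0.5569, 0.1133, 0.1816]
orientation: [0.0, 0.875, 0.484, 0.0]
wrist_force: [-0.2, 0.0, 3.3]
opening: 0.129
```

```bash
python3 go.py; python3 snap.py h4 scene 290 150 430 300 4;python3 go.py
```

```text
t 8.77 pos [0.5569 0.1133 0.1816] head 1.011 zaxis [ 0.001 -0.    -1.   ] F [-0.2  0.   3.3] T [-0.36 -0.28 -0.04] op 0.129
t 8.82 pos [0.5567 0.1132 0.1812] head 1.011 zaxis [ 0. -0. -1.] F [1.  0.5 1.5] T [-0.21 -0.59  0.05] op 0.126
```

View pics/h4_scene.png

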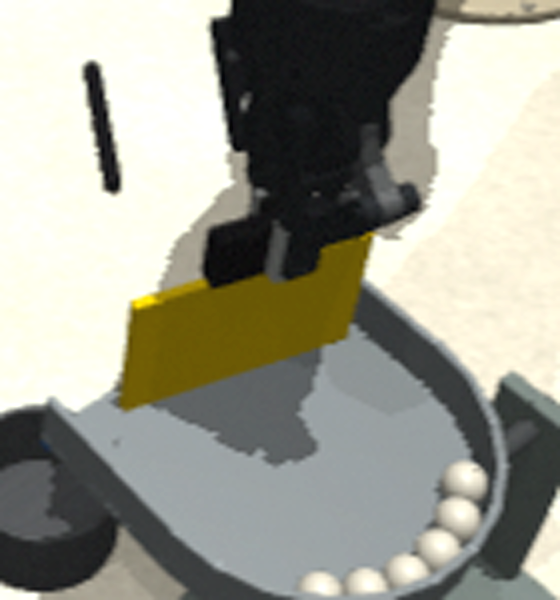

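Call:
{"method": "servo_tool", "body": {"offset": [[0, 0, 0.5], [0, 0, 0.6], [0, 0, 0.6], [0, 0, 0], [0, 0, 0]], "spin": [0, 0, 0, 0, 0]}}

```text
clock: 9.23
eef_pos: [0.5569, 0.1133, 0.1648]
orientation: [0.0, 0.875, 0.484, 0.0]
wrist_force: [1.4, -1.6, 4.3]
opening: 0.133
```

```bash
python3 go.py; python3 snap.py h5 scene 270 150 450 330 3.3
```

```text
t 9.23 pos [0.5569 0.1133 0.1648] head 1.011 zaxis [ 0. -0. -1.] F [ 1.4 -1.6  4.3] T [-0.15 -0.37 -0.02] op 0.133
```

View pics/h5_scene.png

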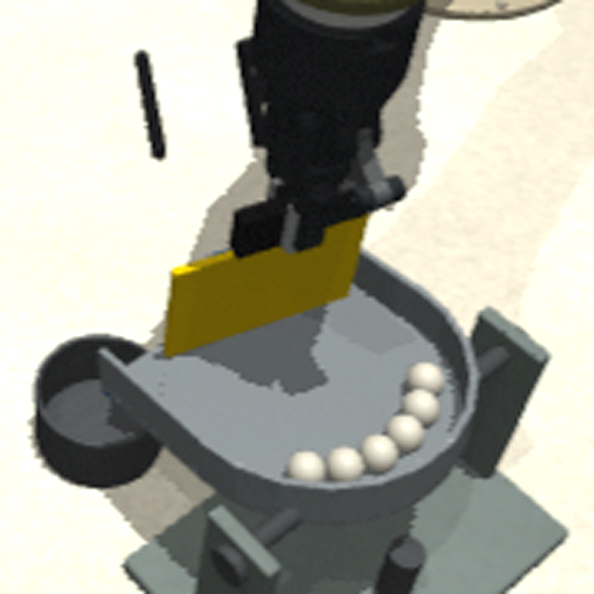

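Call:
{"method": "servo_tool", "body": {"offset": [[0, 0, 0], [0, 0, 0], [0, 0, 0], [0, 0, 0], [0, 0, 0]], "spin": [0, 0, 0, 0, 0]}}

```text
clock: 9.7
eef_pos: [0.5562, 0.1131, 0.1649]
orientation: [0.0, 0.875, 0.484, -0.0]
wrist_force: [2.6, -1.2, 2.6]
opening: 0.131
```

```bash
python3 go.py; python3 snap.py h6 scene 270 150 450 330 3.3
```

```text
t 9.70 pos [0.5562 0.1131 0.1649] head 1.011 zaxis [-0.001 -0.    -1.   ] F [ 2.6 -1.2  2.6] T [-0.45 -0.35  0.03] op 0.131
```

View pics/h6_scene.png

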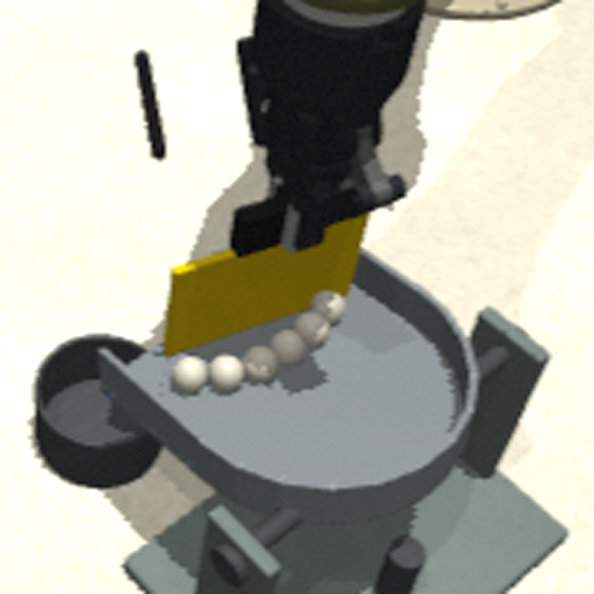

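Call:
{"method": "servo_tool", "body": {"offset": [[0, 0, 0], [0, 0, 0], [0, 0, 0], [0, 0, 0], [0, 0, 0]], "spin": [0, 0, 0, 0, 0]}}

```text
clock: 10.17
eef_pos: [0.5562, 0.1132, 0.1648]
orientation: [-0.0, 0.875, 0.484, -0.0]
wrist_force: [0.1, -2.6, 2.4]
opening: 0.128
```

```bash
python3 go.py; python3 snap.py h7 scene 270 150 450 330 3.3
```

```text
t 10.17 pos [0.5562 0.1132 0.1648] head 1.011 zaxis [-0.001 -0.    -1.   ] F [ 0.1 -2.6  2.4] T [-0.54  0.08  0.08] op 0.128
```

View pics/h7_scene.png

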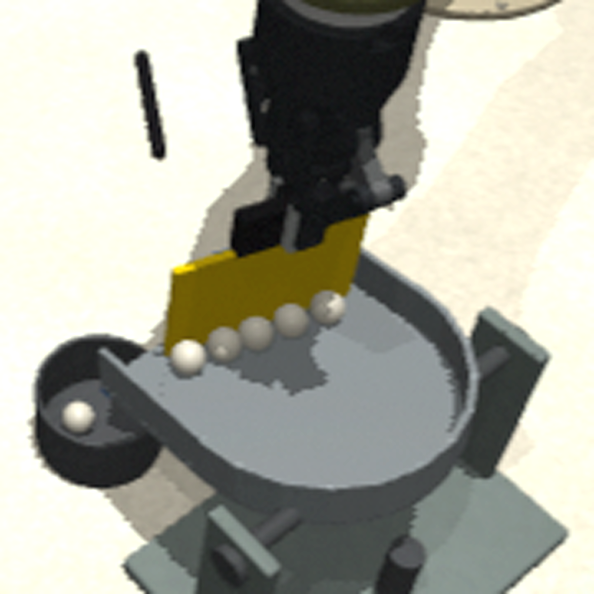

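Call:
{"method": "servo_tool", "body": {"offset": [[0, 0, 0.15], [0, 0, 0.15], [0, 0, 0.15], [0, 0, 0.15], [0, 0, 0]], "spin": [0, 0, 0, 0, 0]}}

```text
clock: 10.63
eef_pos: [0.5565, 0.1138, 0.1587]
orientation: [-0.0, 0.875, 0.484, 0.0]
wrist_force: [0.4, 0.0, 3.9]
opening: 0.13
```

```bash
python3 go.py; python3 snap.py h8 scene 270 150 450 330 3.3
```

```text
t 10.63 pos [0.5565 0.1138 0.1587] head 1.011 zaxis [-0.  0. -1.] F [0.4 0.  3.9] T [-0.02  0.13  0.  ] op 0.130
```

View pics/h8_scene.png

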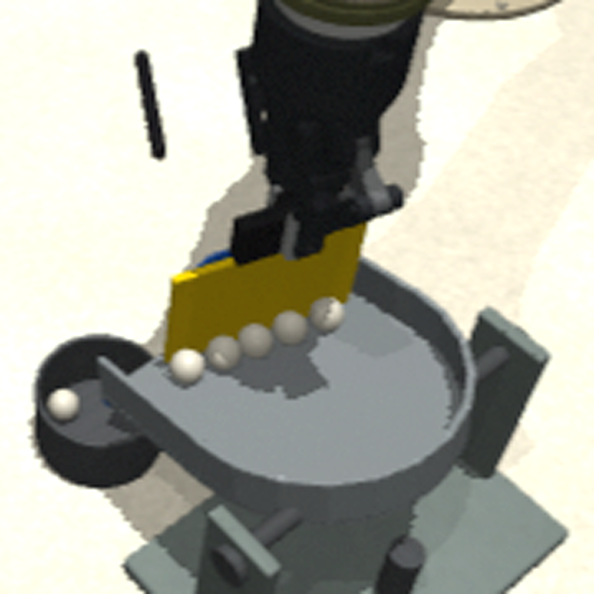

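Call:
{"method": "servo_tool", "body": {"offset": [[0.13, -0.1, 0], [0.13, -0.1, 0], [0.13, -0.1, 0], [0.13, -0.1, 0], [0.13, -0.1, 0]], "spin": [0.03, 0.03, 0.03, 0.03, 0.03]}}

```text
clock: 11.1
eef_pos: [0.5558, 0.1204, 0.1588]
orientation: [0.0, 0.909, 0.417, -0.001]
wrist_force: [-0.4, -4.3, 3.0]
opening: 0.129
```

```bash
python3 go.py; python3 snap.py h9 scene 270 150 450 330 3.3
```

```text
t 11.10 pos [0.5558 0.1204 0.1588] head 0.859 zaxis [-0.001 -0.001 -1.   ] F [-0.4 -4.3  3. ] T [-1.25  0.4   0.17] op 0.129
```

View pics/h9_scene.png

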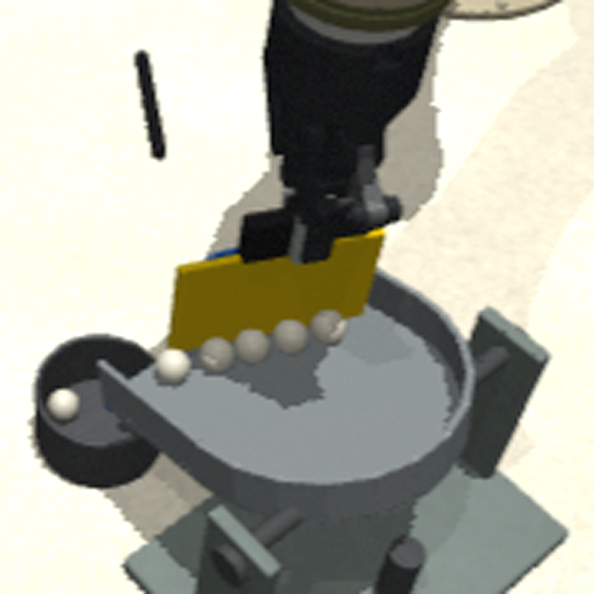

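Call:
{"method": "servo_tool", "body": {"offset": [[0, 0, 0], [0, 0, 0], [0, 0, 0], [0, 0, 0], [0, 0, 0]], "spin": [0, 0, 0, 0, 0]}}

```text
clock: 11.57
eef_pos: [0.5561, 0.1212, 0.159]
orientation: [0.0, 0.909, 0.417, -0.0]
wrist_force: [-1.3, -5.0, 4.5]
opening: 0.132
```

```bash
python3 go.py; python3 snap.py h10 scene 270 150 450 330 3.3
```

```text
t 11.57 pos [0.5561 0.1212 0.159 ] head 0.861 zaxis [-0. -0. -1.] F [-1.3 -5.   4.5] T [-1.16  0.42  0.13] op 0.132
```

View pics/h10_scene.png

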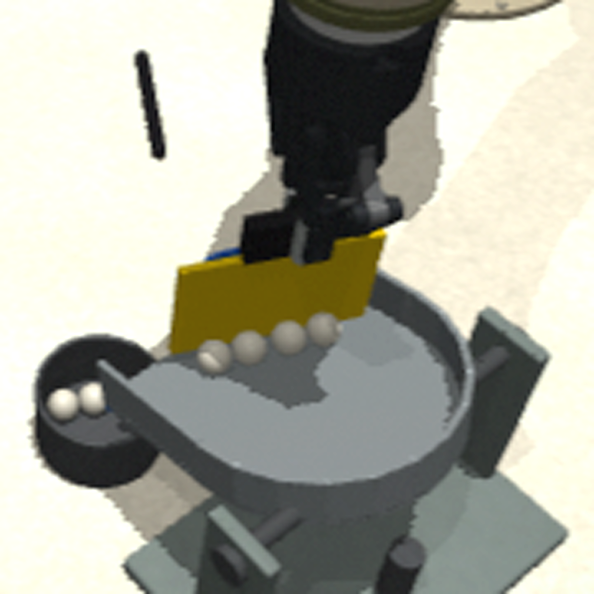

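Call:
{"method": "servo_tool", "body": {"offset": [[0.55, -0.25, 0], [-0.55, 0.25, 0], [0.55, -0.25, 0], [-0.55, 0.25, 0], [0, 0, 0]], "spin": [0, 0, 0, 0, 0]}}

```text
clock: 12.03
eef_pos: [0.5563, 0.1219, 0.1592]
orientation: [-0.0, 0.909, 0.417, 0.001]
wrist_force: [-0.6, 0.2, 4.2]
opening: 0.134
```

```bash
python3 go.py; python3 snap.py h11 scene 270 150 450 330 3.3
```

```text
t 12.03 pos [0.5563 0.1219 0.1592] head 0.861 zaxis [ 0.001  0.001 -1.   ] F [-0.6  0.2  4.2] T [ 0.18  0.36 -0.01] op 0.134
```

View pics/h11_scene.png

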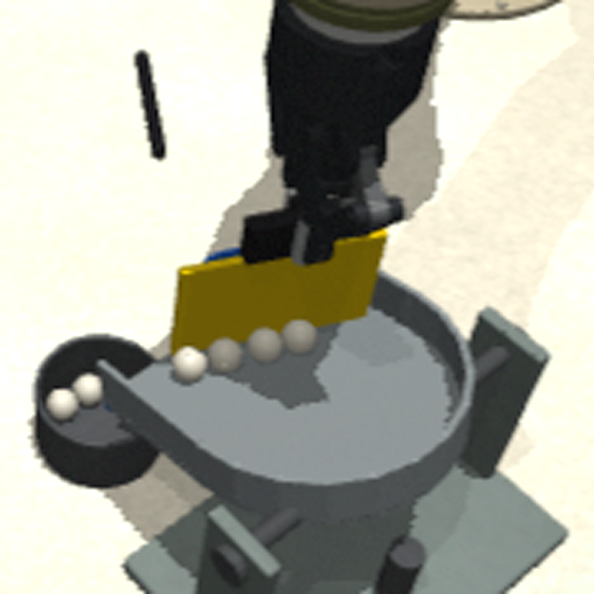

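Call:
{"method": "servo_tool", "body": {"offset": [[0.55, -0.25, 0], [-0.55, 0.25, 0], [0.55, -0.25, 0], [-0.55, 0.25, 0], [0, 0, 0]], "spin": [0, 0, 0, 0, 0]}}

```text
clock: 12.5
eef_pos: [0.5561, 0.1215, 0.1591]
orientation: [-0.0, 0.909, 0.417, 0.0]
wrist_force: [0.3, 0.6, 4.9]
opening: 0.127
```

```bash
python3 go.py; python3 snap.py h12 scene 270 150 450 330 3.3
```

```text
t 12.50 pos [0.5561 0.1215 0.1591] head 0.861 zaxis [ 0.     0.001 -1.   ] F [0.3 0.6 4.9] T [0.35 0.35 0.01] op 0.127
```

View pics/h12_scene.png

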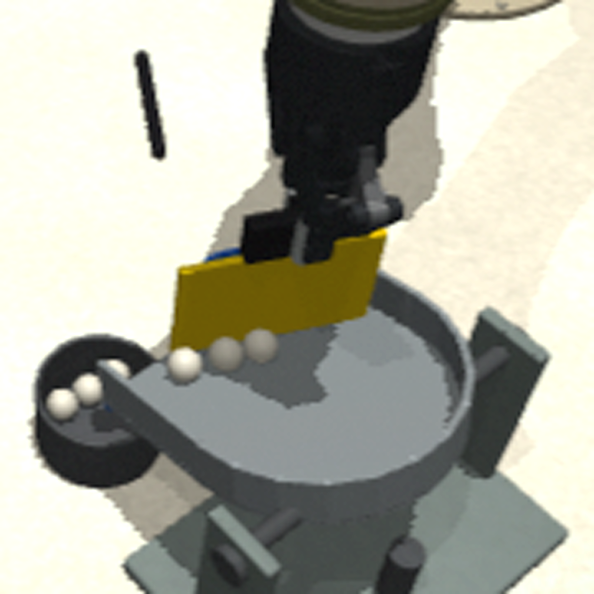

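Three are in. I'll repeat the same shake.

Call:
{"method": "servo_tool", "body": {"offset": [[0.55, -0.25, 0], [-0.55, 0.25, 0], [0.55, -0.25, 0], [-0.55, 0.25, 0], [0, 0, 0]], "spin": [0, 0, 0, 0, 0]}}

```text
clock: 12.97
eef_pos: [0.5562, 0.1214, 0.1592]
orientation: [-0.0, 0.909, 0.417, 0.0]
wrist_force: [-0.6, -0.4, 5.7]
opening: 0.131
```

Call:
{"method": "servo_tool", "body": {"offset": [[0.55, -0.25, 0], [-0.55, 0.25, 0], [0.55, -0.25, 0], [-0.55, 0.25, 0], [0, 0, 0]], "spin": [0, 0, 0, 0, 0]}}

```text
clock: 13.38
eef_pos: [0.5562, 0.1212, 0.1592]
orientation: [-0.0, 0.909, 0.417, 0.0]
wrist_force: [-0.2, -0.9, 5.5]
opening: 0.129
```

```bash
python3 go.py; python3 snap.py h13 scene 270 150 450 330 3.3
```

```text
t 13.38 pos [0.5562 0.1212 0.1592] head 0.861 zaxis [ 0.001  0.001 -1.   ] F [-0.2 -0.9  5.5] T [0.15 0.4  0.01] op 0.129
```

View pics/h13_scene.png

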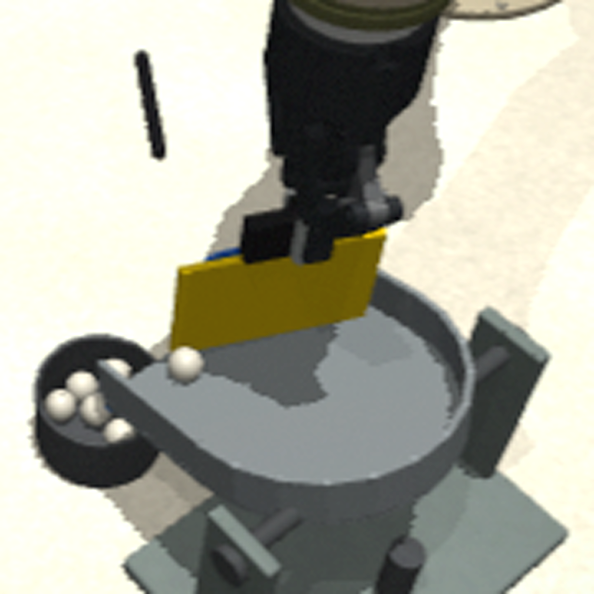

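Call:
{"method": "servo_tool", "body": {"offset": [[0.55, -0.25, 0], [-0.55, 0.25, 0], [0.55, -0.25, 0], [-0.55, 0.25, 0], [0, 0, 0]], "spin": [0, 0, 0, 0, 0]}}

```text
clock: 13.85
eef_pos: [0.5561, 0.1211, 0.1592]
orientation: [-0.0, 0.909, 0.417, 0.0]
wrist_force: [-0.7, 0.6, 5.6]
opening: 0.129
```

Call:
{"method": "servo_tool", "body": {"offset": [[0, 0, 0], [0, 0, 0], [0, 0, 0], [0, 0, 0], [0, 0, 0]], "spin": [0, 0, 0, 0, 0]}}

```text
clock: 14.27
eef_pos: [0.5561, 0.1211, 0.1591]
orientation: [-0.0, 0.909, 0.417, 0.0]
wrist_force: [-0.6, -1.4, 7.0]
opening: 0.135
```

```bash
python3 go.py; python3 snap.py h14 scene 270 150 450 330 3.3 top 140 120 280 260 4
```

```text
t 14.27 pos [0.5561 0.1211 0.1591] head 0.861 zaxis [ 0.     0.001 -1.   ] F [-0.6 -1.4  7. ] T [0.02 0.44 0.07] op 0.135
```

View pics/h14_scene.png

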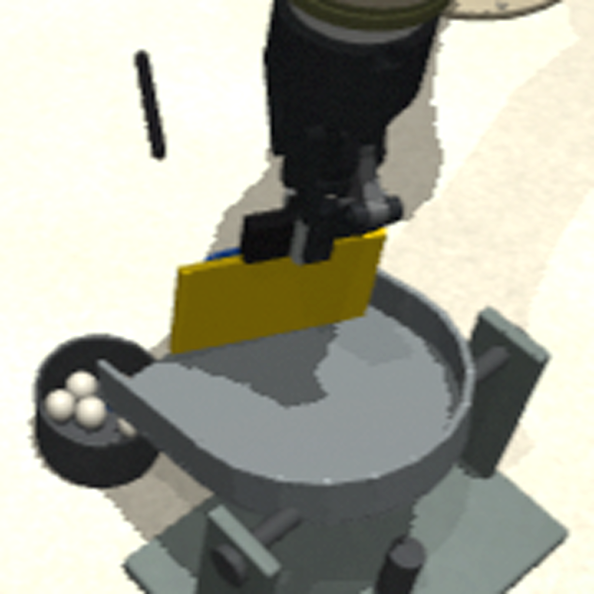

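View pics/h14_top.png

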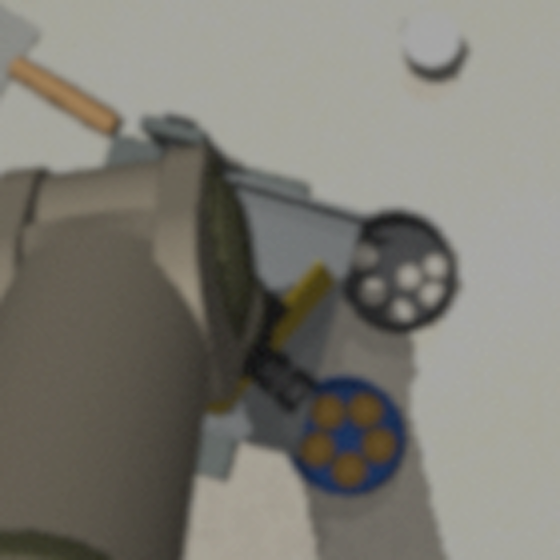

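Call:
{"method": "servo_tool", "body": {"offset": [[0, 0, -0.5], [0, 0, -0.6], [0, 0, -0.6], [0, 0, -0.6], [0, 0, -0.6]], "spin": [0, 0, 0, 0, 0]}}

```text
clock: 14.78
eef_pos: [0.5563, 0.1217, 0.1887]
orientation: [-0.0, 0.909, 0.417, 0.0]
wrist_force: [-0.5, -0.5, 2.0]
opening: 0.13
```

Call:
{"method": "servo_tool", "body": {"offset": [[0, 0, -0.6], [0, 0, -0.6], [0, 0, -1], [0, 0, -2], [0, 0, -3]], "spin": [0, 0, 0, 0, 0]}}

```text
clock: 15.2
eef_pos: [0.5549, 0.1216, 0.2593]
orientation: [-0.0, 0.909, 0.418, -0.002]
wrist_force: [0.7, 0.8, -1.0]
opening: 0.134
```

```bash
python3 go.py .5226 -.1922 .26 1.511; python3 snap.py h15 scene 270 120 450 320 3
```

```text
t 15.20 pos [0.5549 0.1216 0.2593] head 0.861 zaxis [-0.004 -0.001 -1.   ] F [ 0.7  0.8 -1. ] T [ 0.03 -0.   -0.06] op 0.134
shift cm [-2.592e+01  1.799e+01 -2.000e-02] norm/4.17 = 7.6 rows
spin -0.65
shift if spun first [-31.52  -1.35  -0.07]
```

View pics/h15_scene.png

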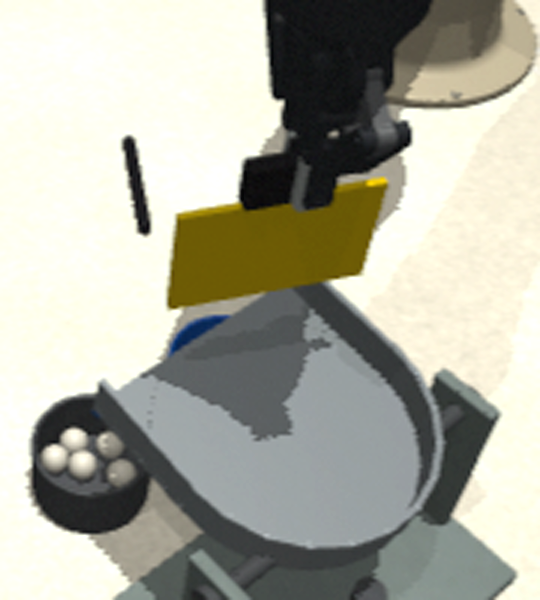

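Call:
{"method": "servo_tool", "body": {"offset": [[-2.6, 1.8, 0], [-3.4, 2.3, 0], [-3.4, 2.3, 0], [-3.4, 2.3, 0], [-3.4, 2.3, 0]], "spin": [0, 0, 0, 0, 0]}}

```text
clock: 15.67
eef_pos: [0.5338, -0.0744, 0.2606]
orientation: [0.0, 0.909, 0.418, 0.0]
wrist_force: [0.0, 0.2, -0.7]
opening: 0.132
```

Call:
{"method": "servo_tool", "body": {"offset": [[-3.4, 2.4, 0], [-3.4, 2.4, 0], [-2.4, 1.7, 0], [0, 0, 0], [0, 0, 0]], "spin": [0, 0, 0, -0.11, -0.11]}}

```text
clock: 16.08
eef_pos: [0.523, -0.1875, 0.2604]
orientation: [0.0, 0.857, 0.515, -0.0]
wrist_force: [0.3, 0.6, -1.5]
opening: 0.132
```

Call:
{"method": "servo_tool", "body": {"offset": [[0, 0, 1], [0, 0, 2], [0, 0, 2], [0, 0, 2], [0, 0, 0]], "spin": [-0.11, -0.11, -0.11, -0.11, 0]}}

```text
clock: 16.5
eef_pos: [0.5219, -0.1844, 0.1874]
orientation: [-0.002, 0.723, 0.691, -0.001]
wrist_force: [-0.5, 1.2, -0.4]
opening: 0.13
```

```bash
python3 go.py .5226 -.193 .14 1.52; python3 snap.py k0 scene 170 90 290 240 4; python3 go.py .5226 -.193 .14 1.52
```

```text
t 16.50 pos [ 0.5219 -0.1844  0.1874] head 1.526 zaxis [-0.004  0.001 -1.   ] F [-0.5  1.2 -0.4] T [0.01 0.06 0.04] op 0.130
shift cm [-0.86  0.13  4.73] norm/4.17 = 1.2 rows
spin 0.006
shift if spun first [-0.85  0.12  4.74]
t 16.55 pos [ 0.5225 -0.1849  0.189 ] head 1.519 zaxis [-0.003  0.001 -1.   ] F [-0.8 -0.2 -0.7] T [0.   0.01 0.02] op 0.129
shift cm [-0.82  0.06  4.9 ] norm/4.17 = 1.2 rows
spin -0.001
shift if spun first [-0.81  0.05  4.9 ]
```

View pics/k0_scene.png

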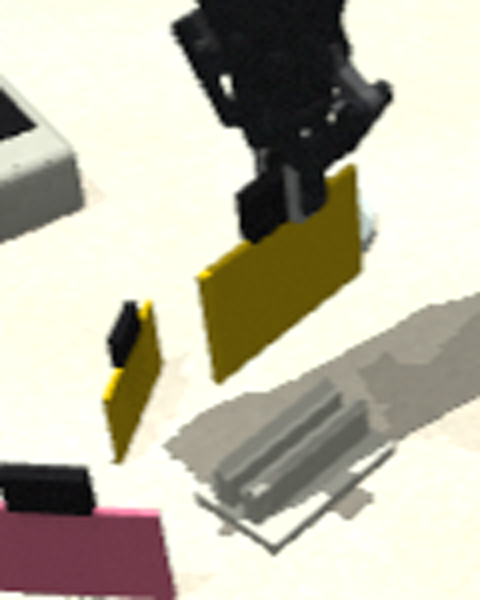

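Run:
```python
from cardfit import *
np.set_printoptions(precision=4,suppress=True)
k=lambda u,v:(170+(u-1.5)/4,90+(v-1.5)/4)
obs=[(*k(200,277),(.06,0,.075)),(*k(356,165),(-.06,0,.075)),(*k(362,273),(-.06,0.0025,0)),(*k(217,382),(.06,.0025,0)),(*k(255,242),(.025,.006,.075)),(*k(238,193),(.025,-.006,.105))]
p,e=cardfit(obs,[.53,-.18,.13,-.05,0]);print(p);print(e)
t=1.519-np.pi/2;D=np.array([np.cos(t),np.sin(t)]);c=np.array([.5225,-.1849])+.0103*D
n=np.array([-D[1],D[0]])
for r in (0,.03,-.03):
  for x,z in((.06,.075),(-.06,.075),(-.06,0),(.06,0)):
    a=x+.0103; 
    P=np.r_[c-.0103*D+(a*np.cos(r)-(z-.09)*np.sin(r))*D+.0025*n, .189+.0335+a*np.sin(r)+(z-.09)*np.cos(r)]
    print(r,x,z,(proj("scene",P)-[170,90])*4+1.5)
```

```text
[ 0.5282 -0.1883  0.1266 -0.0552  0.0131]
[[ 0.1779 -0.6469]
 [-0.2494  0.2895]
 [ 0.2276  0.0225]
 [ 0.3878  0.0861]
 [ 0.3288  0.938 ]
 [-0.8316 -0.6428]]
0 0.06 0.075 [200.1826 276.7583]
0 -0.06 0.075 [355.4219 164.5705]
0 -0.06 0 [361.2698 270.143 ]
0 0.06 0 [216.2398 382.6759]
0.03 0.06 0.075 [199.1151 273.984 ]
0.03 -0.06 0.075 [354.977  167.1986]
0.03 -0.06 0 [358.3017 274.4504]
0.03 0.06 0 [212.3443 382.5097]
-0.03 0.06 0.075 [201.3301 279.4368]
-0.03 -0.06 0.075 [355.8127 161.9561]
-0.03 -0.06 0 [364.1797 265.7701]
-0.03 0.06 0 [220.1746 382.6709]
```

Call:
{"method": "servo_tool", "body": {"offset": [[-0.82, 0.05, 2], [0, 0, 2], [0, 0, 2], [0, 0, 1], [0, 0, 0]], "spin": [0, 0, 0, 0, 0]}}

```text
clock: 16.97
eef_pos: [0.5232, -0.193, 0.1192]
orientation: [-0.001, 0.725, 0.688, -0.001]
wrist_force: [1.1, 0.3, -1.1]
opening: 0.127
```

```bash
python3 go.py .5226 -.193 .068 1.52; python3 snap.py k1 scene 180 120 280 240 5; python3 go.py .5226 -.193 .068 1.52
```

```text
t 16.97 pos [ 0.5232 -0.193   0.1192] head 1.519 zaxis [-0.002  0.    -1.   ] F [ 1.1  0.3 -1.1] T [0.04 0.   0.01] op 0.127
shift cm [-0.   -0.05  5.12] norm/4.17 = 1.2 rows
spin -0.001
shift if spun first [ 0.   -0.06  5.12]
t 17.02 pos [ 0.5237 -0.1933  0.1203] head 1.519 zaxis [-0.001  0.    -1.   ] F [ 0.2 -0.5 -1.1] T [ 0.01  0.   -0.02] op 0.130
shift cm [ 0.02 -0.11  5.23] norm/4.17 = 1.3 rows
spin -0.001
shift if spun first [ 0.02 -0.11  5.23]
```

View pics/k1_scene.png

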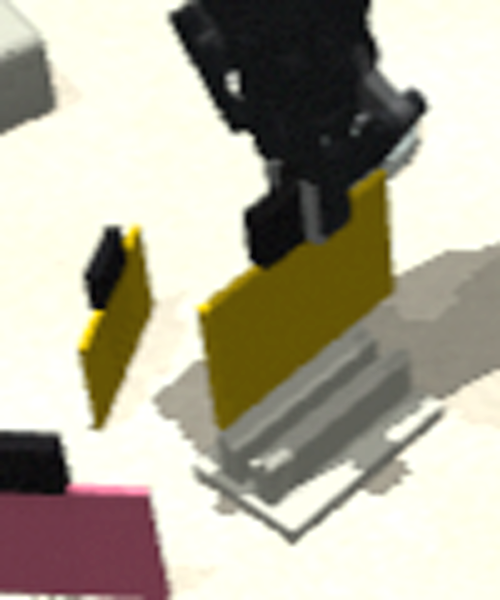

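Call:
{"method": "servo_tool", "body": {"offset": [[0, -0.05, 1], [0, 0, 1], [0, 0, 0.6], [0, 0, 0.6], [0, 0, 0]], "spin": [0, 0, 0, 0, 0]}}

```text
clock: 17.43
eef_pos: [0.5225, -0.1931, 0.0869]
orientation: [-0.001, 0.725, 0.689, -0.0]
wrist_force: [0.4, 0.3, -0.6]
opening: 0.129
```

```bash
python3 go.py .5226 -.193 .068 1.52; python3 snap.py k2 scene 180 120 280 240 5; python3 go.py .5226 -.193 .068 1.52
```

```text
t 17.43 pos [ 0.5225 -0.1931  0.0869] head 1.521 zaxis [-0.001  0.    -1.   ] F [ 0.4  0.3 -0.6] T [-0.05  0.01  0.02] op 0.129
shift cm [0.01 0.01 1.89] norm/4.17 = 0.5 rows
spin 0.001
shift if spun first [0.01 0.01 1.89]
t 17.48 pos [ 0.5227 -0.1932  0.0874] head 1.521 zaxis [-0.001  0.    -1.   ] F [ 0.4  0.8 -0.6] T [ 0.    0.05 -0.02] op 0.129
shift cm [ 0.02 -0.01  1.94] norm/4.17 = 0.5 rows
spin 0.001
shift if spun first [ 0.02 -0.01  1.94]
```

View pics/k2_scene.png

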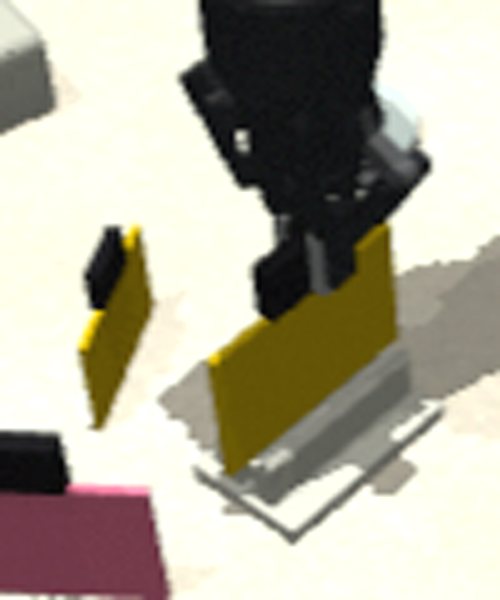

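Call:
{"method": "servo_tool", "body": {"offset": [[0, 0, 0.5], [0, 0, 0.5], [0, 0, 0.5], [0, 0, 0.4], [0, 0, 0]], "spin": [0, 0, 0, 0, 0]}}

```text
clock: 17.9
eef_pos: [0.5226, -0.1932, 0.0681]
orientation: [-0.001, 0.724, 0.689, -0.0]
wrist_force: [-0.5, -0.8, -0.8]
opening: 0.132
```

```bash
python3 snap.py k3 scene 180 120 280 240 5; python3 go.py .5226 -.193 .0665 1.52
```

```text
t 17.95 pos [ 0.5228 -0.1932  0.0684] head 1.521 zaxis [-0.001  0.    -1.   ] F [-0.5  0.  -1.4] T [-0.02  0.03 -0.01] op 0.125
shift cm [ 0.02 -0.02  0.19] norm/4.17 = 0.0 rows
spin 0.001
shift if spun first [ 0.02 -0.02  0.19]
```

View pics/k3_scene.png

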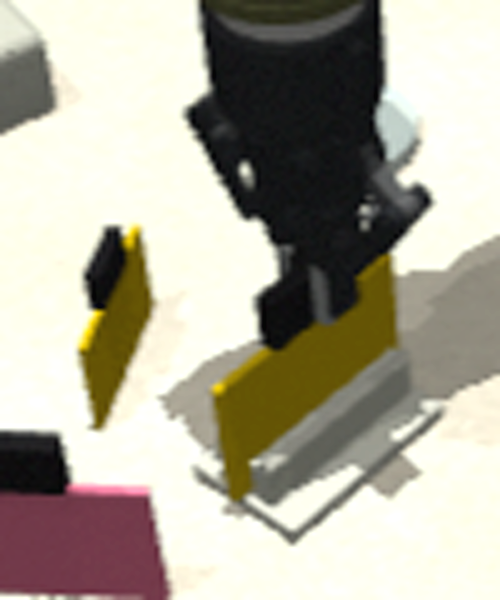

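Seated just above the slot floor. I'll lower the last bit and check for contact force before releasing.

Call:
{"method": "servo_tool", "body": {"offset": [[0, 0, 0.1], [0, 0, 0.08], [0, 0, 0], [0, 0, 0], [0, 0, 0]], "spin": [0, 0, 0, 0, 0]}}

```text
clock: 18.37
eef_pos: [0.5232, -0.1933, 0.0673]
orientation: [0.0, 0.724, 0.689, 0.0]
wrist_force: [1.2, 0.7, -1.2]
opening: 0.13
```

Call:
{"method": "servo_tool", "body": {"offset": [[0, 0, 0], [0, 0, 0], [0, 0, 0], [0, 0, 0], [0, 0, 0]], "spin": [0, 0, 0, 0, 0], "gripper": 3.5}}

```text
clock: 18.78
eef_pos: [0.5231, -0.1933, 0.0672]
orientation: [0.0, 0.724, 0.689, 0.0]
wrist_force: [-0.0, 0.2, -0.1]
opening: 0.409
```

```bash
python3 go.py; python3 snap.py k4 scene 180 120 280 240 5
```

```text
t 18.78 pos [ 0.5231 -0.1933  0.0672] head 1.521 zaxis [ 0. -0. -1.] F [-0.   0.2 -0.1] T [ 0.03 -0.02  0.03] op 0.409
```

View pics/k4_scene.png

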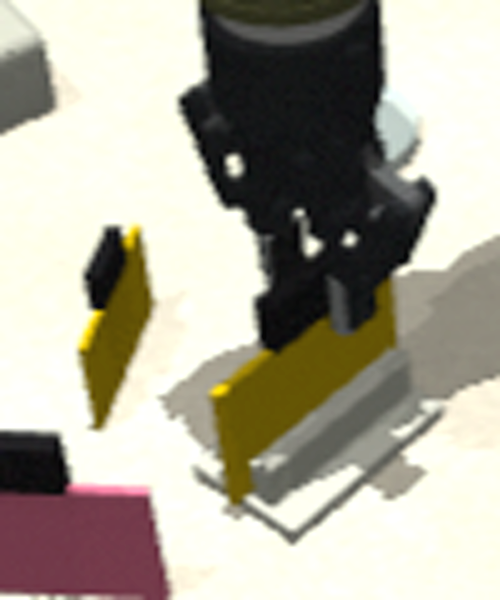

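Call:
{"method": "servo_tool", "body": {"offset": [[0, 0, -0.8], [0, 0, -1.5], [0, 0, -2.5], [0, 0, -3.5], [0, 0, -4]], "spin": [0, 0, 0, 0, 0]}}

```text
clock: 19.25
eef_pos: [0.522, -0.193, 0.1909]
orientation: [-0.001, 0.725, 0.689, -0.001]
wrist_force: [0.9, 0.4, 0.1]
opening: 0.406
```

Call:
{"method": "servo_tool", "body": {"offset": [[0, 0, -2], [0, -3, 0], [0, -3, 0], [0, -2, 0], [0, 0, 0]], "spin": [0, 0, 0, 0, 0]}}

```text
clock: 19.67
eef_pos: [0.4384, -0.1892, 0.2109]
orientation: [-0.001, 0.725, 0.689, -0.001]
wrist_force: [-0.7, -0.1, -0.3]
opening: 0.408
```

```bash
python3 go.py; python3 snap.py z scene 0 0 560 420 1.4 top 130 110 430 320 2.6
```

```text
t 19.67 pos [ 0.4384 -0.1892  0.2109] head 1.519 zaxis [-0.002  0.001 -1.   ] F [-0.7 -0.1 -0.3] T [0.03 0.1  0.01] op 0.408
```

View pics/z_scene.png

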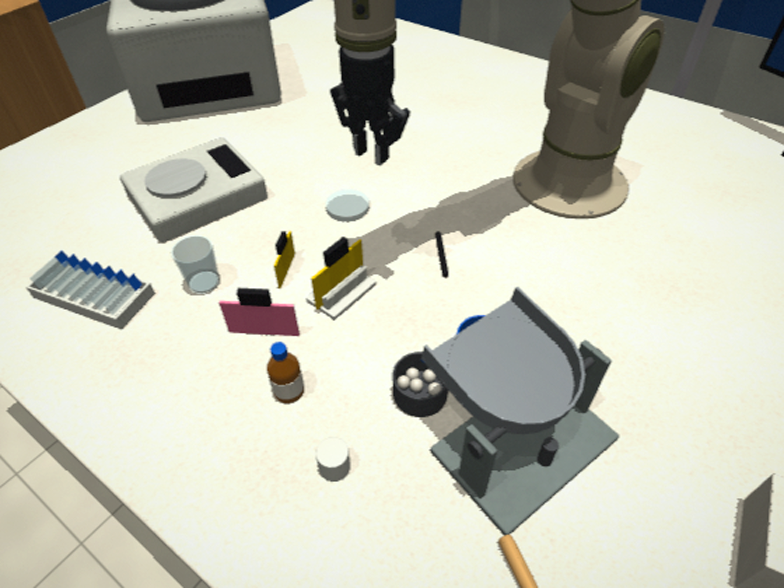

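View pics/z_top.png

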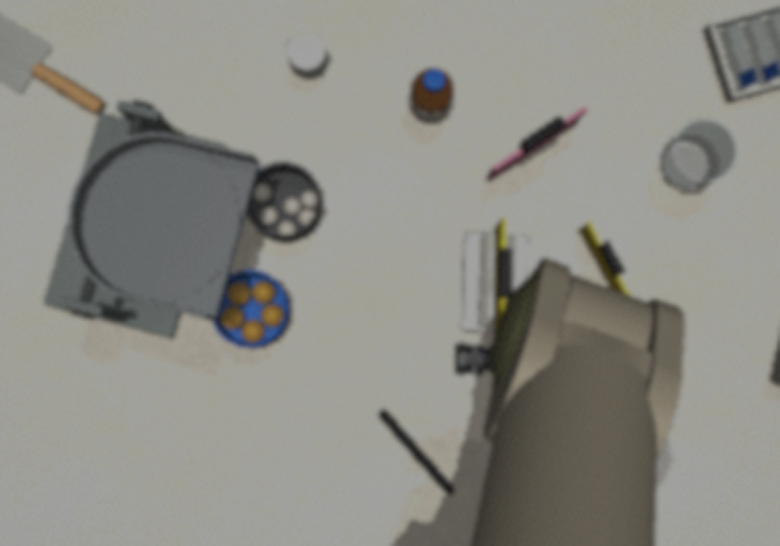

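```bash
python3 -c "
from station import ctrl
print(ctrl.job_done())"
```

```text
the job is handed in; nothing more can be done
None
```

I handed the job in at about 19.7 s. All six white balls are in the dark steel jar, and the yellow card is standing in its rack again.

- **Pouring:** I held the card across the lip at a slant and pressed the bowl down with it, using 3–7 N at the wrist. After the first ball went in, the other five stalled against the card. I increased the slant from about 0.27 to 0.42 rad, and the second ball went in. Small back-and-forth strokes of the card brought the last four out.
- **Bowl:** I eased the pressure so the bowl rose with the card, and it swung back to rest.
- **Card:** I put it back at the pose it came from, released it and moved the arm clear. The wrist force read about zero.

**Last checks:** the final top view shows six white balls in the steel jar. The blue jar holds only its five brass balls, the bowl is empty, and there are no balls on the bench. The card looks upright in the slot, and the bottle, beaker, petri dish, pot and other cards look unmoved.

**Disagreements:**
- In the camera view the fingertips sat about 3 cm higher than the reported tool pose implied. I set the grasp height by picture instead.
- The two cameras differed by several millimetres on where the stand was. I used a compromise and checked the card against the bowl in the pictures.

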